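Lock off the toaster's isolator with the curved hook

TASK

The toaster is to be cleaned, so lock its isolator off: turn the black switch handle fully to its off stop, so that the eye on its arm stands over the eye on the side of the box, then take the curved locking hook from its wooden stand and thread it from above through both eyes, round its arc without forcing it, until its collar rests on the upper eye. Let go and leave it hanging there; leave the mug, garlic and candle where they are.

Things in the scene. Friction and masses are not known exactly. Their poses are not given: they have to be found in the camera images.
- isolator: Fixed isolator: grey box with white front plate (face 130 x 120 mm, 50 mm deep) on a dark steel foot plate, 165 mm high. Origin: centre of its underside, on the worktop; x points to its back, y to its left, z up. The face slopes: its outward normal leans 30 degrees from vertical towards -x of this frame; the face's centre lies 88 mm above the origin. Place and yaw vary.
- switch (a joint): Rotary switch handle on the face, turning about the face's normal at its centre. 0 = off, at a stop: its steel arm points to the isolator's -y side (right, seen from the robot), its eye over the eye fixed to the box. 1.2 rad = on: the arm points up the slope (counter-clockwise seen from above). Starts at or near on. Stiff (0.2 N m); stays where it is left.
- switch_grip (a point): Point on the turning axis at which to pinch the switch's black bar, 36 mm out from the face (its axes turn with the handle: z is the face's normal, -y points along the arm to the eye). The bar is 16 mm thick (along its x), 78 mm long (along its y) and its top stands 50 mm out from the face; below it is a flat hub 12 mm high.
- upper_eye (a point): Centre of the eye at the end of the switch's arm, 85 mm from the turning axis and 20 mm out from the face: a round steel eye of 16 mm bore made of 7 mm bar, its axis parallel to the face's normal. Axes as for switch_grip.
- lower_eye (a point): Centre of the fixed eye on the box's -y side, same bore and bar, about 16 mm below the upper eye when the switch is off, its axis turned 19 degrees so that both eyes lie on the hook's 60 mm arc. Axes as for the isolator.
- tip_home (a point): Fixed point where the middle of the hook's round end lies when it is fully home: then the hook's z lies along the face's normal, its x points up the slope (away from the robot), and its origin is 3.5 mm out from the upper eye's centre along that normal. Axes as for the isolator.
- stand: Fixed light wooden block 96 x 60 mm, 75 mm high, with a 12 mm wide slot along its x, open at the top, in which the hook's curved part stands; the collar rests on its top.
- hook: Loose curved locking hook, about 140 g, 120 mm high. Origin: centre of the underside of its steel collar (26 mm across, 5 mm thick). From there an 8 mm steel bar runs down and bends towards +x in the xz plane: an arc of 60 mm radius over 65 degrees, centre at (60, 0, 0) mm. z points up along the flat black grip. It starts upright in the stand, x along the slot, y across it.
- hook_tip (a point): Middle of the round end of the hook's bar, at (34.6, 0, -54.4) mm in the hook's frame.
- mug: Loose mug, dark above and white below, 82 mm wide, 97 mm high; bystander. Origin: centre of its underside.
- garlic: Loose garlic bulb, 60 mm; bystander.
- candle: Loose tea light, 38 mm across, 15 mm high; bystander.
- hook_grip (a point): Middle of the hook's flat black grip, 40 mm above the hook's origin along its z. The grip is 14 mm thick (along the hook's y), 34 mm wide (along x) and reaches from 16 to 62 mm above the origin. Axes as for the hook.

How it is judged:
By the outcome, as a careful person would: the job done as asked, in the order asked, and still so for the second after the job is handed in, with the robot touching nothing.
It also fails if it takes over 67 s, if anything falls off the work surface, if the arm or the gripper's body presses on something with over 40 N, if the wrist force passes 120 N, or if a joint passes its speed limit or range.

ROBOT

A 6-joint arm with a two-finger parallel gripper is mounted at the origin on a cart in front of the work surface, level with it; the furniture and walls round the work are solid. World frame = base frame: x ahead of the robot, y to its left, z up, the work surface at z = 0. Lengths are in m, angles in degrees, forces in N, time in s.
With the tool pointing down it reaches from about 0.325 to 0.85 m from the base axis. Payload 15.5 kg.
Tool frame: the origin (TCP) lies on the centre line of the jaws, within the pads' length; the fingertips stand ahead of it and the grasp point (between the pads) lies 2 mm behind it (env.tip_extent is the z of the fingertips in the tool frame, in m); z points along the fingers, y is the line along which they close (so a half turn about z gives the same grasp; the last joint's range is limited). The gripper opens to 91 mm and grips with 3 to 60 N. Pads are 32 mm wide; open, the fingers measure 118 mm over their backs; the gripper's body (76 mm by 178 mm) begins 60 mm behind the grasp point.
Start: joints at [67.237, 28.281, 77.091, -0, 74.628, -5.472], TCP at [0.186, 0.597, 0.231] pointing down, gripper open.
Joint ranges: [-166.48, 166.48], [-47.26, 123.95], [12.59, 153.08], [-70.14, 250.14], [6.76, 159.57], [-176.63, 176.63]. Speed limits (degrees/s): [108.29, 108.29, 147.25, 172.46, 172.46, 172.46].

INTERFACE

Orientations are given as a 3x3 rotation matrix whose columns are the frame's x, y, z axes.
In Python, from bench import env gives the robot as it stands.
- The arm moves only by the tool move_arm, never from a script. Its argument "targets" is a list of rows, each a list of 3 entries, a list of its own where there are three numbers: the shift along the tool's x, y, z each as a share of 300 mm, from -1 to 1, then the turn, a rotation vector about the tool's x, y, z each as a share of 90 degrees, from -1 to 1, then the opening in per cent of the stroke, from 0 (shut) to 100 (fully open). In form: [[[tx, ty, tz], [rx, ry, rz], claw], ...]. A call has 1 to 12 rows; each row is the pose to reach, as a shift and turn from the pose commanded when the call began, along the tool's axes at that moment; what a row does not reach only later rows make up. A row lasts 1/10 s, in which the tool goes at most 50 mm and 8.59 degrees, less where a joint would pass 70% of its speed; a pose out of reach is approached as far as the arm can. A call with a number of a shift or a turn outside -1 to 1 is refused whole. A call with a gripper value outside its range is refused whole. The fingers move at their own pace and stop on an object; "grip_force" is the grip in N (left out, the last holds). Time passes only in rows, so rows that repeat a pose let the fingers close. It gives the time, the measured TCP pose, the force, the opening and the grip force at its end, in the units of the state.
- env.state(): the state, without advancing time (a new reading comes with each control period).
- env.camera(name): name is "scene" or "top" or "wrist"; returns a dict with "color" (384x512x3 uint8, blue, green, red), "z_map" (384x512 float32, m along the optical axis (not along the pixel's ray), 0 where there is no reading), "mtx" (3x3 intrinsics, pixels), "k1" (the pictures are not rectified: a ray, as slopes to the right and down, at radius r is drawn at 1 + k1 r^2 times it, then the intrinsics apply), "R" (3x3) and "t" (3): a world point X has camera coordinates R X + t. Camera axes: x right, y down, z forward; pixel columns grow to the right and rows downward; lengths in m; the calibration is good to about 2 mm. A picture is of the moment at which its call begins.
- env.finish_job(): hands the job in; it is judged then, once.
The state is a dict: "clock": time; "qpos": joint angles; "joint_vel": joint speeds; "joint_torque": joint torques, N m; "position": TCP position; "orientation": TCP orientation; "force": force on the tool from outside, world axes, zero at the start; "moment": the same for the moment, N m; "gripper_width": opening from 0.0 (shut) to 1.0 (fully open); "finger_force": force on a finger pad.
Only numpy, scipy, OpenCV 4.12 (cv2) and the standard library are available. Lean on these libraries where they do the work, as an engineer would, in place of code of your own. Each camera call takes 0.05 s, during which the arm holds its last target. There are 200 camera calls.

## Working session

There is one attempt and no reset: what is moved stays moved. The work goes in short steps, Python scripts to look and compute and a tool call to move; the robot and the scene stay as the last step left them, time stands still between calls to the robot, and variables do not carry over. Pictures are saved under pics/ and viewed, at most 10 in all, crops included, and the job is handed in when it is done.

Besides the shell and the picture viewer there is one more tool, called after "Emit:" as name(argument=value, ...) on one line, values as JSON. move_arm: Moves the arm, as the interface text tells. Shift numbers are shares of 300 mm and turn numbers shares of 90 degrees, none past 1 either way. Its arguments: {"type":"object","properties":{"targets":{"type":"array"},"grip_force":{"type":"number"}},"required":["targets"]}

```bash
ls; mkdir -p pics; python3 - <<'E'
from bench import env
import cv2,numpy as np,pickle
print(env.state(), env.tip_extent)
d={n:env.camera(n) for n in("scene","top","wrist")}
pickle.dump(d,open('d0.pkl','wb'))
for n in d: cv2.imwrite(f'pics/{n}0.png',d[n]['color']); print(n,d[n]['mtx'],d[n]['k1'],d[n]['R'],d[n]['t'])
im=np.vstack([np.hstack([d['scene']['color'],d['top']['color']])])
cv2.imwrite('pics/both0.png',cv2.resize(im,(800,300)))
E
```

```text
pics
{'clock': 0.0, 'qpos': array([ 6.72369210e+01,  2.83136217e+01,  7.71290752e+01, -8.18743644e-04,
        7.46279103e+01, -5.47273920e+00]), 'joint_vel': array([ 0.07605336, -0.03757565,  0.04586653, -0.11022644, -0.06139739,
       -0.08837481]), 'joint_torque': array([-3.70415264e-04, -8.78805614e+01, -3.81885839e+01,  7.07214698e-02,
        5.26649470e-02, -1.35895684e-04]), 'position': array([0.18562462, 0.59640576, 0.23034046]), 'orientation': array([[-9.54812028e-01,  2.97209985e-01, -4.64108603e-04],
       [ 2.97210330e-01,  9.54811351e-01, -1.14167606e-03],
       [ 1.03818636e-04, -1.22802391e-03, -9.99999241e-01]]), 'force': array([-0.1320549 , -0.74709821, -0.89982284]), 'moment': array([-0.00435918,  0.05039452,  0.03981876]), 'finger_force': 0.0, 'gripper_width': 1.0006724875195352} 0.017
scene [[393.57454712   0.         259.35532652]
 [  0.         393.57454712 191.02419108]
 [  0.           0.           1.        ]] 0.01574223070491364 [[ 0.76876206 -0.63924958  0.01910138]
 [-0.4068945  -0.51193786 -0.75654246]
 [ 0.49339817  0.5738289  -0.65366554]] [-0.37823286  0.30297039  0.72414594]
top [[416.19830319   0.         255.22235933]
 [  0.         416.19830319 182.88050299]
 [  0.           0.           1.        ]] 0.010204584579344804 [[ 0.022361   -0.9993759   0.02734568]
 [-0.99218878 -0.02554126 -0.12210272]
 [ 0.12272496 -0.02440174 -0.99214069]] [-0.01326449  0.53002348  1.07767532]
wrist [[306.70268639   0.         260.04899095]
 [  0.         306.70268639 201.10430291]
 [  0.           0.           1.        ]] 0.00860879263167581 [[ 2.97561147e-01  9.54702761e-01  4.40210852e-05]
 [ 9.12229350e-01 -2.84336661e-01  2.94941140e-01]
 [ 2.81593638e-01 -8.77228666e-02 -9.55515422e-01]] [-0.62453482 -0.03278803  0.39120989]
```

View pics/scene0.png

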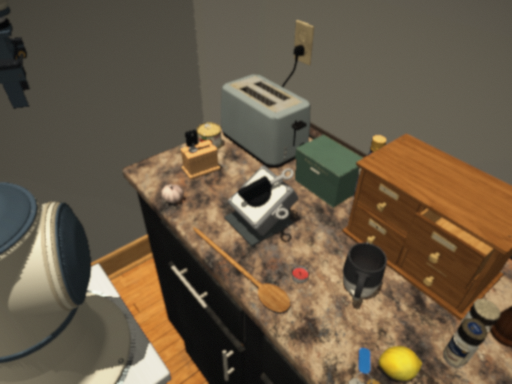

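View pics/top0.png

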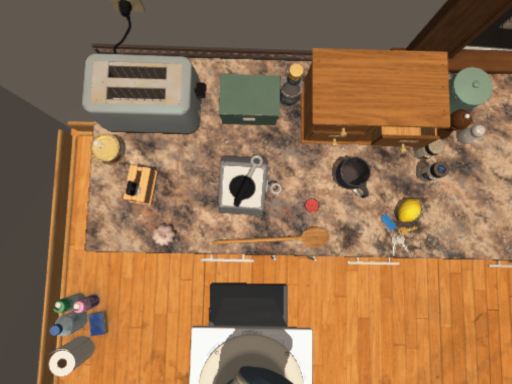

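The toaster is at top left, the isolator at about (243,186) in the top view, the stand with the hook at (140,186), and the mug, garlic and candle stand clear of both. Next I measure with colour masks plus depth.

```bash
cat > h.py <<'E'
import numpy as np,cv2
def cloud(c):
    """world point per pixel from z_map (NaN where none)"""
    h,w=c['z_map'].shape
    u,v=np.meshgrid(np.arange(w,dtype=float),np.arange(h,dtype=float))
    K=c['mtx']; dx=(u-K[0,2])/K[0,0]; dy=(v-K[1,2])/K[1,1]
    x,y=dx.copy(),dy.copy()
    for _ in range(5):
        s=1+c['k1']*(x*x+y*y); x,y=dx/s,dy/s
    z=np.where(c['z_map']>0,c['z_map'],np.nan)
    P=np.stack([x*z,y*z,z],-1)
    return (P-c['t'])@c['R']
def ray(c,u,v):
    K=c['mtx']; dx,dy=(u-K[0,2])/K[0,0],(v-K[1,2])/K[1,1]; x,y=dx,dy
    for _ in range(5):
        s=1+c['k1']*(x*x+y*y); x,y=dx/s,dy/s
    d=c['R'].T@np.array([x,y,1.]); return -c['R'].T@c['t'],d
def onz(c,u,v,z):
    o,d=ray(c,u,v); return o+d*(z-o[2])/d[2]
def proj(c,X):
    p=c['R']@np.asarray(X)+c['t']; x,y=p[0]/p[2],p[1]/p[2]; s=1+c['k1']*(x*x+y*y)
    return np.array([c['mtx'][0,0]*x*s+c['mtx'][0,2],c['mtx'][1,1]*y*s+c['mtx'][1,2]])
E
python3 - <<'E'
import pickle,numpy as np,cv2
from h import *
d=pickle.load(open('d0.pkl','rb'))
for n,box in(('top',(150,220,212,272)),('scene',(160,240,225,300))):
    c=d[n];P=cloud(c);r0,r1,c0,c1=box
    hsv=cv2.cvtColor(c['color'],cv2.COLOR_BGR2HSV)
    m=np.zeros(hsv.shape[:2],bool); m[r0:r1,c0:c1]=1
    w=m&(hsv[...,2]>185)&(hsv[...,1]<40)
    X=P[w];X=X[~np.isnan(X).any(1)]
    print(n,w.sum(),len(X),X.min(0),X.max(0))
    # plane ransac-ish
    g=np.ones(len(X),bool)
    for _ in range(8):
        A=np.c_[X[g,:2],np.ones(g.sum())]; s=np.linalg.lstsq(A,X[g,2],rcond=None)[0]
        r=X[:,2]-np.c_[X[:,:2],np.ones(len(X))]@s; g=abs(r)<max(.004,1.5*np.std(r[g])*.8)
    nn=np.array([-s[0],-s[1],1]);nn/=np.linalg.norm(nn)
    print('n',nn,'tilt',np.degrees(np.arccos(nn[2])),'yaw',np.degrees(np.arctan2(-nn[1],-nn[0])),g.sum(),r[g].std(),X[g].mean(0))
c=d['top'];P=cloud(c)
for (u,v) in[(230,205),(262,205),(243,170),(150,180),(140,188),(131,188),(110,190)]: print(u,v,P[v,u])
im=np.hstack([cv2.resize(d['top']['color'][145:220,210:285],(400,400),interpolation=cv2.INTER_CUBIC),cv2.resize(d['top']['color'][155:215,110:170],(400,400),interpolation=cv2.INTER_CUBIC)])
im2=np.hstack([cv2.resize(d['scene']['color'][165:245,223:303],(200,200),interpolation=cv2.INTER_CUBIC)]*1+[cv2.resize(d['scene']['color'][120:180,170:230],(200,200),interpolation=cv2.INTER_CUBIC)]+[cv2.resize(d['wrist']['color'],(400,200))])
cv2.imwrite('pics/crop0.png',np.vstack([im,im2]))
E
```

```text
top 837 834 [ 0.46378379 -0.01738825  0.05637379] [0.5803933  0.08490496 0.15418686]
n [-0.49831133  0.02314031  0.8666893 ] tilt 29.92383496029563 yaw -2.658759871753622 782 0.001867017637961968 [0.51443749 0.03415084 0.08868921]
scene 769 765 [ 0.46332926 -0.01701928  0.05930766] [0.57460816 0.08743309 0.14979214]
n [-0.4968488   0.02905627  0.86735057] tilt 29.84779726186665 yaw -3.3469091088619356 743 0.0015740943819733124 [0.50961481 0.02328402 0.08691882]
230 205 [0.46761459 0.06393971 0.06040396]
262 205 [ 0.46963573 -0.01865324  0.06014302]
243 170 [0.5517206  0.03250356 0.11258972]
150 180 [0.52820895 0.27390938 0.05273027]
140 188 [0.50416861 0.29255772 0.07644816]
131 188 [0.49765675 0.29953523 0.13373456]
110 190 [ 0.50483852  0.39271534 -0.00198502]
```

View pics/crop0.png

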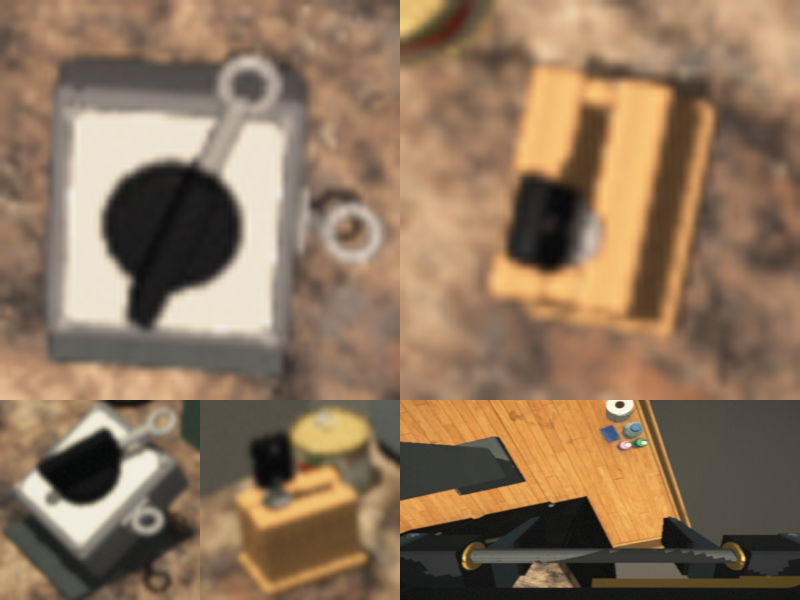

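The crop shows the switch arm pointing up the slope (on), the lower eye to the box's right, and the hook upright in its slot with its grip toward the near end. I now fit the plate and the stand.

```bash
python3 - <<'E'
import pickle,numpy as np,cv2
from h import *
d=pickle.load(open('d0.pkl','rb'))
def hit(c,uv,p0,n):
    o,_=ray(c,0,0); return np.array([ (lambda dd:o+dd*((p0-o)@n)/(dd@n))(ray(c,u,v)[1]) for u,v in uv])
yaw=np.radians(-3.);
for n,box,vt in(('top',(155,215,214,270),170),('scene',(165,240,225,298),185)):
    c=d[n];P=cloud(c);r0,r1,c0,c1=box
    hsv=cv2.cvtColor(c['color'],cv2.COLOR_BGR2HSV);m=np.zeros(hsv.shape[:2],bool);m[r0:r1,c0:c1]=1
    w=m&(hsv[...,2]>vt)&(hsv[...,1]<45)
    w=w.astype(np.uint8); k,l,st,_=cv2.connectedComponentsWithStats(w); i=1+np.argmax(st[1:,4])
    cn=max(cv2.findContours((l==i).astype(np.uint8),cv2.RETR_EXTERNAL,cv2.CHAIN_APPROX_NONE)[0],key=len)[:,0]
    for it in range(3):
        N=np.array([-.5*np.cos(yaw),-.5*np.sin(yaw),np.cos(np.pi/6)])
        X=P[l==i];X=X[~np.isnan(X).any(1)];off=np.median(X@N);p0=N*off
        H=hit(c,cv2.convexHull(cn)[:,0],p0,N)
        ey=np.array([-np.sin(yaw),np.cos(yaw),0]);ex=np.cross(ey,N)
        q=np.c_[H@ex,H@ey].astype(np.float32);rc=cv2.minAreaRect(q)
        a=rc[2]; a=a-90 if a>45 else a
        C=ex*rc[0][0]+ey*rc[0][1]+N*off
        # rotation in-plane about N
        yaw_new=yaw+np.radians(a)/np.cos(np.pi/6)*1.0
        print(n,rc,'C',C,'yaw',np.degrees(yaw),'inplane',a)
        yaw=yaw_new
    # black handle
    b=m&(hsv[...,2]<50); X=P[b];X=X[~np.isnan(X).any(1)]-C
    h=X@N; print('black h pct',np.percentile(h,[2,10,30,50,80,95,99]))
    lo=X[(h>.008)&(h<.018)];hi=X[(h>.044)&(h<.06)]
    qs=np.c_[hi@ex,hi@ey];print('bar',len(hi),qs.mean(0),np.ptp(qs,0));
    mr=cv2.minAreaRect(qs.astype(np.float32));print(mr)
    ql=np.c_[lo@ex,lo@ey];print('hub',len(lo),ql.min(0),ql.max(0))
# stand/hook
for n,box in(('top',(155,215,112,165)),('scene',(120,180,170,230))):
    c=d[n];P=cloud(c);r0,r1,c0,c1=box
    hsv=cv2.cvtColor(c['color'],cv2.COLOR_BGR2HSV);m=np.zeros(hsv.shape[:2],bool);m[r0:r1,c0:c1]=1
    X=P; nz=~np.isnan(P[...,2])
    t=m&nz&(abs(P[...,2]-.075)<.006)&(hsv[...,1]>90)&(hsv[...,2]>90)
    q=P[t][:,:2]
    print(n,'top z',np.median(P[t][:,2]),cv2.minAreaRect((q*1000).astype(np.float32)))
    b=m&nz&(hsv[...,2]<60)&(P[...,2]>.088); q=P[b]
    print(len(q),np.percentile(q,[2,50,98],axis=0)); tt=q[q[:,2]>np.percentile(q[:,2],95)-.006]
    print('hooktop',tt.mean(0),len(tt),cv2.minAreaRect((tt[:,:2]*1000).astype(np.float32)))
E
```

```text
top ((0.4857123792171478, 0.08027976751327515), (0.06484850496053696, 0.11304167658090591), 88.65098571777344) C [0.51366032 0.05347014 0.08780526] yaw -3.0000000000000004 inplane -1.3490142822265625
top ((0.4836891293525696, 0.09412834793329239), (0.06486649066209793, 0.11325997859239578), 89.99944305419922) C [0.51362273 0.0534834  0.0879319 ] yaw -4.557707517968311 inplane -0.00055694580078125
top ((0.48368820548057556, 0.09413406252861023), (0.06486649811267853, 0.11326011270284653), 89.9999771118164) C [0.51362266 0.05348342 0.087932  ] yaw -4.558350623584321 inplane -2.288818359375e-05
black h pct [0.00217412 0.00517126 0.00888781 0.01150236 0.04648139 0.0488284
 0.05039752]
bar 153 [ 0.00799792 -0.02191532] [0.07018521 0.03202147]
((0.006590628996491432, -0.02171940915286541), (0.015211811289191246, 0.07229094952344894), 69.11335754394531)
hub 149 [-0.02288234 -0.04563901] [0.02890677 0.00779827]
scene ((0.4870213270187378, 0.07413844019174576), (0.11068633198738098, 0.10156622529029846), 0.9907241463661194) C [0.51504467 0.03331074 0.08936626] yaw -4.558377052582239 inplane 0
[... 800 characters left out ...]
22036743164, 89.69554901123047), 82.58917236328125)
104 [[0.48481851 0.29634063 0.09882967]
 [0.49857775 0.29973812 0.13076751]
 [0.51183922 0.30862925 0.13811647]]
hooktop [0.49884476 0.30326716 0.13507234] 49 ((498.5740966796875, 303.1042175292969), (9.626830101013184, 27.099136352539062), 84.20347595214844)
scene top z 0.07433808856960895 ((518.7406005859375, 301.94970703125), (61.24816131591797, 89.97418212890625), 83.25108337402344)
172 [[0.48554921 0.29590245 0.09651562]
 [0.49872727 0.30011168 0.12027724]
 [0.51408973 0.30915578 0.13870878]]
hooktop [0.49911043 0.30225663 0.13647901] 41 ((499.607666015625, 302.3731689453125), (12.814861297607422, 29.14258575439453), 85.23033142089844)
```

```bash
python3 - <<'E'
import pickle,numpy as np,cv2
from h import *
from bench import env
d=pickle.load(open('d0.pkl','rb'));s=env.state();R=s['orientation'];p=s['position'];c=d['wrist']
print('cam in tool',R.T@(-c['R'].T@c['t']-p),'\n',(R.T@c['R'].T).round(3))
# least squares C(x,y),yaw,theta from eyes + bar in both views
from scipy.optimize import least_squares
def model(C,yaw,th):
    N=np.array([-.5*np.cos(yaw),-.5*np.sin(yaw),np.cos(np.pi/6)]);ey=np.array([-np.sin(yaw),np.cos(yaw),0]);ex=np.cross(ey,N)
    f=lambda t:C+20e-3*N+85e-3*(np.sin(t)*ex-np.cos(t)*ey)
    return dict(N=N,ex=ex,ey=ey,ue=f(th),le=f(0)+3.27e-3*ex-16e-3*N)
obs={'top':{'ue':(256.5,160.9),'le':(275.6,188.5)},'scene':{'ue':(287.4,173),'le':(282.2,213)}}
def res(v):
    m=model(np.array([v[0],v[1],.088]),v[2],v[3])
    return np.concatenate([proj(d[n],m[k])-obs[n][k] for n in obs for k in obs[n]])
r=least_squares(res,[.515,.032,-.06,1.2]);v=r.x
print(v[:2],np.degrees(v[2:]),r.fun.round(1)); m=model(np.array([v[0],v[1],.088]),v[2],v[3]);print(m)
C=np.array([v[0],v[1],.088])
# union mask plate in top
c=d['top'];hsv=cv2.cvtColor(c['color'],cv2.COLOR_BGR2HSV)
w=np.zeros(hsv.shape[:2],bool);w[155:215,214:270]=1;w&=(hsv[...,2]>170)&(hsv[...,1]<45)
k,l,st,_=cv2.connectedComponentsWithStats(w.astype(np.uint8));print(st[1:])
yx=np.argwhere(np.isin(l,[i for i in range(1,k) if st[i,4]>100]));hull=cv2.convexHull(yx[:,::-1].astype(np.int32))[:,0]
o,_=ray(c,0,0);H=np.array([o+dd*((C-o)@m['N'])/(dd@m['N']) for dd in[ray(c,u,w_)[1] for u,w_ in hull]])-C
print(cv2.minAreaRect((np.c_[H@m['ex'],H@m['ey']]*1000).astype(np.float32)))
E
```

```text
cam in tool [ 0.08382723 -0.0003236  -0.15301773] 
 [[-0.    -0.955 -0.295]
 [ 1.    -0.001  0.001]
 [-0.001 -0.295  0.955]]
[0.5144336  0.03348466] [-2.4008674  69.06299971] [-0.1 -0.9  0.3 -0.8 -0.5  0.9 -0.7  0.5]
{'N': array([-0.4995611 ,  0.02094539,  0.8660254 ]), 'ex': array([ 0.8652652 , -0.03627848,  0.5       ]), 'ey': array([0.04189078, 0.9991222 , 0.        ]), 'ue': array([0.57186147, 0.00067616, 0.1450144 ]), 'le': array([ 0.51170405, -0.05147557,  0.0930991 ])}
[[240 156  24  53 524]
 [221 165  29  42 545]
 [267 185   1   1   1]
 [266 187   1   3   3]]
((12.369483947753906, 1.2774925231933594), (101.81241607666016, 141.51177978515625), 89.76541137695312)
```

```bash
cat >> h.py <<'E'
from scipy.spatial.transform import Rotation as Ro, Slerp
def frame(yaw):
    N=np.array([-.5*np.cos(yaw),-.5*np.sin(yaw),np.cos(np.pi/6)]);ey=np.array([-np.sin(yaw),np.cos(yaw),0]);return np.cross(ey,N),ey,N
def grasp_R(yaw,th):
    ex,ey,N=frame(yaw);y=np.cos(th)*ex+np.sin(th)*ey;return np.c_[np.cross(y,-N),y,-N]
def mv(s,p,R):
    """shares from state s to pose p,R"""
    R0=s['orientation'];t=R0.T@(np.asarray(p)-s['position'])/.3;r=np.degrees(Ro.from_matrix(R0.T@R).as_rotvec())/90
    print('shift',t.round(3),'turn',r.round(3),'rows',max(np.linalg.norm(t)*6,np.linalg.norm(r)*90/8.59).round(1))
E
python3 - <<'E'
from h import *
from bench import env
s=env.state();C=np.array([.5145,.0333,.088]);y=np.radians(-2.7);ex,ey,N=frame(y)
G=grasp_R(y,np.radians(69));mv(s,C+.15*N,G)
mid=(s['position']+C+.15*N)/2;mv(s,mid,G)
E
```

```text
shift [-1.363 -1.53   0.043] turn [-0.102 -0.318  0.07 ] rows 12.3
shift [-0.681 -0.765  0.022] turn [-0.102 -0.318  0.07 ] rows 6.1
```

Emit:
move_arm(targets=[[[-0.68,-0.765,0.02],[-0.1,-0.32,0.07],100],[[-0.68,-0.765,0.02],[-0.1,-0.32,0.07],100],[[-0.68,-0.765,0.02],[-0.1,-0.32,0.07],100],[[-0.68,-0.765,0.02],[-0.1,-0.32,0.07],100],[[-0.68,-0.765,0.02],[-0.1,-0.32,0.07],100],[[-0.68,-0.765,0.02],[-0.1,-0.32,0.07],100],[[-0.68,-0.765,0.02],[-0.1,-0.32,0.07],100],[[-0.68,-0.765,0.02],[-0.1,-0.32,0.07],100]])

```text
clock: 0.95
position: [0.3127, 0.3156, 0.225]
orientation: [[-0.788, 0.357, 0.501], [0.398, 0.917, -0.029], [-0.47, 0.177, -0.865]]
force: [-0.2, 1.3, -0.4]
gripper_width: 0.995
finger_force: 0.0
```

```bash
python3 - <<'E'
from h import *
from bench import env
s=env.state();C=np.array([.5145,.0333,.088]);y=np.radians(-2.7);ex,ey,N=frame(y)
print(s['clock'],s['position']);mv(s,C+.15*N,grasp_R(y,np.radians(69)))
E
```

```text
0.95 [0.31272485 0.31564511 0.22503746]
shift [-0.692 -0.705  0.26 ] turn [-0.003  0.003 -0.001] rows 6.1
```

Emit:
move_arm(targets=[[[-0.69,-0.705,0.26],[0,0,0],100],[[-0.69,-0.705,0.26],[0,0,0],100],[[-0.69,-0.705,0.26],[0,0,0],100],[[-0.69,-0.705,0.26],[0,0,0],100],[[-0.69,-0.705,0.26],[0,0,0],100],[[-0.69,-0.705,0.26],[0,0,0],100],[[-0.69,-0.705,0.26],[0,0,0],100],[[-0.69,-0.705,0.26],[0,0,0],100],[[-0.69,-0.705,0.26],[0,0,0],100]])

```text
clock: 1.85
position: [0.4416, 0.0381, 0.2179]
orientation: [[-0.788, 0.355, 0.503], [0.396, 0.918, -0.027], [-0.471, 0.177, -0.864]]
force: [0.8, 0.6, -0.3]
gripper_width: 1.001
finger_force: 0.0
```

```bash
python3 - <<'E'
from h import *
from bench import env
import pickle
c=env.camera('wrist');s=env.state();pickle.dump((c,s),open('w1.pkl','wb'))
im=c['color'].copy();C=np.array([.5145,.0333,.088]);y=np.radians(-2.7);ex,ey,N=frame(y)
for X in(C,C+.05*N,C+.02*N+.085*(np.sin(1.205)*ex-np.cos(1.205)*ey),C+.02*N-.085*ey+.00327*ex-.016*N):
    u=proj(c,X);print(u);cv2.circle(im,tuple(int(round(a)) for a in u),2,(0,0,255),-1)
cv2.imwrite('pics/w1.png',cv2.resize(im,(800,600)));mv(s,C+.15*N,grasp_R(y,np.radians(69)))
E
```

```text
[258.75471058 190.73897224]
[258.45871287 206.20480036]
[258.87905647 274.59724553]
[183.67337665 222.84238746]
shift [ 0.007 -0.005 -0.004] turn [-0.001  0.004  0.   ] rows 0.1
```

View pics/w1.png

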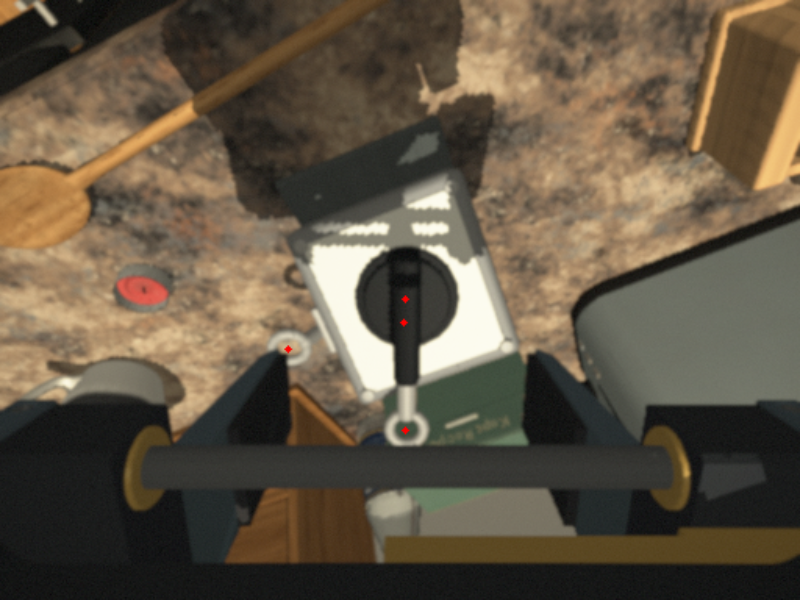

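Predicted points fall on the bar (404,323), upper eye (405,430) and lower eye (about 290,349) within 1–2 px, so the isolator's pose is confirmed. Descending to pinch the bar.

Emit:
move_arm(targets=[[[0.007,-0.005,0.15],[0,0,0],70],[[0.007,-0.005,0.3],[0,0,0],60],[[0.007,-0.005,0.366],[0,0,0],50],[[0.007,-0.005,0.372],[0,0,0],40],[[0.007,-0.005,0.372],[0,0,0],20],[[0.007,-0.005,0.372],[0,0,0],0],[[0.007,-0.005,0.372],[0,0,0],0],[[0.007,-0.005,0.372],[0,0,0],0],[[0.007,-0.005,0.372],[0,0,0],0],[[0.007,-0.005,0.372],[0,0,0],0]], grip_force=40)

```text
clock: 2.9
position: [0.4988, 0.0344, 0.1379]
orientation: [[-0.801, 0.365, 0.475], [0.398, 0.917, -0.033], [-0.447, 0.163, -0.879]]
force: [-16.4, -83.2, 13.3]
gripper_width: 0.211
finger_force: 40.0
```

```bash
python3 - <<'E'
from h import *
from bench import env
s=env.state();C=np.array([.5145,.0333,.088]);y=np.radians(-2.7);ex,ey,N=frame(y)
print(s['clock'],s['gripper_width']*91,s['force'],s['moment'],s['finger_force']);R=s['orientation'];e=s['position']-C;print(e@ex,e@ey,e@N);
mv(s,C+.036*N,grasp_R(y,0))
E
```

```text
2.9 19.24614157800957 [-16.3734488  -83.23189026  13.30026314] [-13.65721737   1.55147819  -7.12209843] 40.01944541931152
0.011367377789660097 0.00033867751692994466 0.05109200837566398
shift [ 0.034 -0.014  0.051] turn [-0.019 -0.005  0.766] rows 8.0
```

```bash
python3 - <<'E'
from h import *
from bench import env
a=env.camera('scene')['color'];b=env.camera('wrist')['color'];s=env.state()
im=np.hstack([cv2.resize(a[80:260,190:340],(400,480),interpolation=cv2.INTER_CUBIC),cv2.resize(b,(400,480))]);cv2.imwrite('pics/g1.png',im)
print(s['position'],s['force'],s['qpos'],s['gripper_width'])
E
```

```text
[0.49860611 0.03382205 0.13781238] [-16.75307652 -83.75092542  12.88597249] [ -2.46075952  20.70278562 123.96049711  -6.18460408   6.99108152
 -62.49830697] 0.19514737194532858
```

View pics/g1.png

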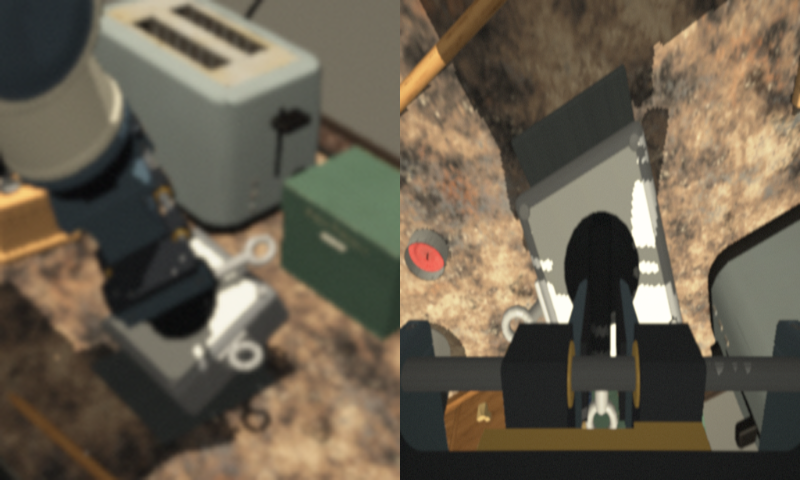

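Joint 5 is at 7.0° (limit 6.76), so the pose with the tool square to the face is out of reach here. The gripper ended up crooked on the bar (19 mm opening) and strained. I'll open, back off and plan with the kinematics.

Emit:
move_arm(targets=[[[0,0,0],[0,0,0],60],[[0,0,0],[0,0,0],60],[[0,0,-0.05],[0,0,0],70],[[0,0,-0.15],[0,0,0],70],[[0,0,-0.25],[0,0,0],70],[[0,0,-0.25],[0,0,0],70]])

```text
clock: 3.6
position: [0.4641, 0.0395, 0.2067]
orientation: [[-0.799, 0.361, 0.481], [0.396, 0.918, -0.03], [-0.452, 0.167, -0.876]]
force: [-0.3, -0.2, 0.5]
gripper_width: 0.685
finger_force: 0.0
```

```bash
cat >> h.py <<'E'
def fk(q,v):
    """v: a1,h,L2,a3,L4,d6 ; returns pos, tool R (z along tool)"""
    q=np.radians(q);a1,h,L2,a3,L4,d6=v
    Y=lambda a:Ro.from_euler('y',a).as_matrix();Z=lambda a:Ro.from_euler('z',a).as_matrix()
    R=Z(q[0]);p=np.array([0,0,h])+R@[a1,0,0];R=R@Y(q[1]);p=p+R@[0,0,L2];R=R@Y(q[2]);p=p+R@[a3,0,L4]
    R=R@Z(q[3])@Y(q[4])@Z(q[5]);return p+R[:,2]*d6,R
E
python3 - <<'E'
from h import *
from bench import env
import pickle
from scipy.optimize import least_squares
s=env.state();print(s['position'],s['force'],s['gripper_width'],s['clock'])
w=pickle.load(open('w1.pkl','rb'))[1]
D=[([67.237,28.281,77.091,0,74.628,-5.472],[.186,.597,.231]),(w['qpos'],w['position']),([-2.46075952,20.70278562,123.96049711,-6.18460408,6.99108152,-62.49830697],[.49860611,.03382205,.13781238]),(s['qpos'],s['position'])]
f=lambda v:np.concatenate([1e3*(fk(q,v)[0]-p) for q,p in D]+[.003*1e3*(v-[0,.4,.45,0,.45,.2])])
r=least_squares(f,[0,.4,.45,0,.45,.2]);print(r.x.round(4),r.fun.round(1))
for q,R in((w['qpos'],w['orientation']),(s['qpos'],s['orientation'])): print(q.round(1),(fk(q,r.x)[1].T@R).round(3))
pickle.dump(s,open('s2.pkl','wb'))
E
```

```text
[0.46406178 0.03954791 0.2067182 ] [-0.34731174 -0.23920219  0.48183944] 0.6853933333575893 3.6
[ 0.2761 -0.0888  0.3671 -0.016   0.1752 -0.0355] [ 55.1 -22.4   7.9  -5.6 -58.2 -14.7   4.4 -55.   14.3  -6.4 -54.3  -7.5
   0.8  -1.5  -0.2  -0.   -0.8  -0.7]
[ -2.8   5.8 125.6  -0.6  18.4 -68.5] [[-0. -1. -0.]
 [ 1.  0. -0.]
 [ 0. -0.  1.]]
[ -1.9   9.1 123.   -2.4  19.2 -66. ] [[ 0. -1. -0.]
 [ 1.  0. -0.]
 [-0. -0.  1.]]
```

```bash
sed -i 's/a1,h,L2,a3,L4,d6=v/a1,h,L2,a3,L4,d6,b=v/; s/R@\[a1,0,0\]/R@[a1,b,0]/; s/return p+R\[:,2\]\*d6,R/return p+R[:,2]*d6,R@Ro.from_euler("z",90,degrees=True).as_matrix()/' h.py
python3 - <<'E'
from h import *
import pickle
from scipy.optimize import least_squares
s=pickle.load(open('s2.pkl','rb'));w=pickle.load(open('w1.pkl','rb'))[1]
D=[([67.237,28.281,77.091,0,74.628,-5.472],[.186,.597,.231]),(w['qpos'],w['position']),([-2.46075952,20.70278562,123.96049711,-6.18460408,6.99108152,-62.49830697],[.49860611,.03382205,.13781238]),(s['qpos'],s['position'])]
v0=np.array([0,.3,.4,0,.4,.2,.055])
f=lambda v:np.concatenate([1e3*(fk(q,v)[0]-p) for q,p in D]+[.003*1e3*(v-v0)])
r=least_squares(f,v0);print(r.x.round(4),r.fun.round(1))
E
```

```text
[0.0007 0.2556 0.5964 0.1177 0.3841 0.3345 0.0596] [-0.1  0.   0.  -0.  -0.  -0.   0.  -0.   0.   0.  -0.  -0.   0.  -0.1
  0.6  0.4 -0.   0.4  0. ]
```

```bash
cat >> h.py <<'E'
V=[0.0007,0.2556,0.5964,0.1177,0.3841,0.3345,0.0596]
LO=np.array([-166.48,-47.26,12.59,-70.14,6.76,-176.63]);HI=np.array([166.48,123.95,153.08,250.14,159.57,176.63])
from scipy.optimize import least_squares
def ik(p,R,q0):
    f=lambda q:(lambda a:np.r_[(a[0]-p)*100,Ro.from_matrix(a[1].T@R).as_rotvec()*20])(fk(q,V))
    r=least_squares(f,np.clip(q0,LO+.1,HI-.1),bounds=(LO,HI));return r.x,np.abs(r.fun).max()
def tiltR(R,b): return R@Ro.from_euler('y',b,degrees=True).as_matrix()
E
python3 - <<'E'
from h import *
import pickle
s=pickle.load(open('s2.pkl','rb'));C=np.array([.5145,.0333,.088]);y=np.radians(-2.7);ex,ey,N=frame(y)
for b in(-20,-15,-10,10,15,20):
    q=s['qpos'].copy();print('b',b, 'tool z',tiltR(grasp_R(y,np.radians(69)),b)[:,2].round(2))
    for th in(69,55,40,25,10,-3):
        R=tiltR(grasp_R(y,np.radians(th)),b);q,e=ik(C+.039*N+.002*R[:,2],R,q);print(th,q.round(0),e.round(3))
E
```

```text
b -20 tool z [ 0.74 -0.16 -0.65]
69 [  2.  21. 125. -70.   7.   5.] 5.886
55 [  8.  23. 123. -70.  17.  25.] 4.608
40 [ 12.  25. 121. -70.  24.  44.] 3.497
25 [ 14.  26. 121. -70.  28.  61.] 2.864
10 [ 15.  27. 120. -70.  30.  76.] 1.526
-3 [ 15.  27. 120. -70.  29.  88.] 0.167
b -15 tool z [ 0.69 -0.13 -0.72]
69 [  1.  22. 125. -70.   7.   5.] 4.37
55 [  4.  23. 124. -70.  12.  22.] 3.628
40 [  8.  24. 123. -70.  17.  40.] 2.542
25 [ 10.  25. 122. -70.  21.  57.] 2.217
10 [ 11.  25. 122. -70.  22.  72.] 1.305
-3 [ 11.  26. 122. -70.  22.  85.] 0.296
b -10 tool z [ 0.63 -0.09 -0.77]
69 [  1.  22. 125. -70.   7.   5.] 2.824
55 [  2.  23. 125. -70.   7.  19.] 2.517
40 [  4.  23. 124. -70.  11.  36.] 1.704
25 [  5.  24. 124. -70.  13.  52.] 1.514
10 [  6.  24. 124. -70.  15.  68.] 0.977
-3 [  7.  24. 124. -70.  15.  81.] 0.325
b 10 tool z [ 0.35  0.05 -0.93]
69 [ -6.  22. 119.  15.  18. -87.] 0.0
55 [ -8.  23. 121.  26.  18. -86.] 0.0
40 [-10.  23. 122.  40.  16. -86.] 0.0
25 [-12.  23. 124.  56.  15. -89.] 0.0
10 [-13.  24. 126.  75.  15. -94.] 0.0
-3 [ -13.   24.  128.   93.   15. -100.] 0.0
b 15 tool z [ 0.28  0.08 -0.96]
69 [ -7.  23. 116.  15.  27. -87.] 0.0
55 [-10.  23. 117.  25.  26. -86.] 0.0
40 [-13.  23. 119.  38.  24. -87.] 0.0
25 [-15.  24. 122.  54.  23. -89.] 0.0
10 [-17.  25. 125.  72.  22. -94.] 0.0
-3 [ -18.   26.  128.   89.   22. -100.] 0.0
b 20 tool z [ 0.2   0.11 -0.97]
69 [ -8.  24. 112.  14.  35. -88.] 0.0
55 [-12.  24. 114.  25.  34. -87.] 0.0
40 [-15.  24. 117.  37.  32. -87.] 0.0
25 [-19.  25. 120.  51.  30. -90.] 0.0
10 [-21.  26. 124.  69.  29. -95.] 0.0
-3 [ -23.   27.  127.   85.   29. -101.] 0.0
```

```bash
python3 - <<'E'
from h import *
from bench import env
s=env.state();C=np.array([.5145,.0333,.088]);y=np.radians(-2.7);ex,ey,N=frame(y)
R=tiltR(grasp_R(y,np.radians(69)),15);g=C+.039*N+.002*R[:,2]
mv(s,g-.07*R[:,2],R)
s2=dict(position=g-.07*R[:,2],orientation=R);mv(s2,g,R)
R3=tiltR(grasp_R(y,np.radians(-3)),15);mv(dict(position=g,orientation=R),C+.039*N+.002*R3[:,2],R3)
E
```

```text
shift [-0.016 -0.029  0.078] turn [-0.009  0.156 -0.001] rows 1.6
shift [ 0.    -0.     0.233] turn [0. 0. 0.] rows 1.4
shift [-0.001  0.002 -0.   ] turn [-0.207 -0.     0.773] rows 8.4
```

Emit:
move_arm(targets=[[[-0.016,-0.029,0.078],[-0.009,0.156,0],70],[[-0.016,-0.029,0.078],[-0.009,0.156,0],70],[[-0.016,-0.029,0.078],[-0.009,0.156,0],70],[[-0.016,-0.029,0.078],[-0.009,0.156,0],70],[[-0.016,-0.029,0.078],[-0.009,0.156,0],70]])

```text
clock: 4.1
position: [0.4755, 0.0288, 0.1835]
orientation: [[-0.893, 0.357, 0.275], [0.39, 0.917, 0.078], [-0.224, 0.177, -0.958]]
force: [-0.7, 0.2, 0.4]
gripper_width: 0.7
finger_force: 0.0
```

```bash
python3 - <<'E'
from h import *
from bench import env
c=env.camera('wrist');s=env.state();C=np.array([.5145,.0333,.088]);y=np.radians(-2.7);ex,ey,N=frame(y)
R=tiltR(grasp_R(y,np.radians(69)),15);g=C+.039*N+.002*R[:,2];mv(s,g,R);print(s['qpos'].round(1))
im=c['color'].copy();h=frame(y);yy=-np.sin(np.radians(69))*ex+np.cos(np.radians(69))*ey
for X in(C+.05*N+.039*yy,C+.05*N-.039*yy,C+.02*N-.085*yy,C+.004*N-.085*ey+.00327*ex): cv2.circle(im,tuple(int(round(a)) for a in proj(c,X)),1,(0,0,255),-1)
cv2.imwrite('pics/w2.png',im)
E
```

```text
shift [-0.005  0.002  0.224] turn [-0.001 -0.002 -0.001] rows 1.3
[ -8.6  14.4 113.6  11.3  37.4 -84.2]
```

View pics/w2.png

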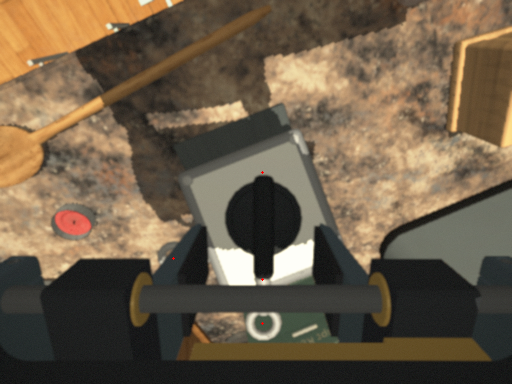

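The bar (x≈263, rows 175–280) lies midway between the fingers and its angle is unchanged. Descending and gripping.

Emit:
move_arm(targets=[[[-0.005,0.002,0.12],[0,0,0],60],[[-0.005,0.002,0.2],[0,0,0],50],[[-0.005,0.002,0.224],[0,0,0],50],[[-0.005,0.002,0.224],[0,0,0],40],[[-0.005,0.002,0.224],[0,0,0],20],[[-0.005,0.002,0.224],[0,0,0],0],[[-0.005,0.002,0.224],[0,0,0],0],[[-0.005,0.002,0.224],[0,0,0],0],[[-0.005,0.002,0.224],[0,0,0],0]], grip_force=40)

```text
clock: 5.05
position: [0.4971, 0.0349, 0.1213]
orientation: [[-0.893, 0.356, 0.276], [0.39, 0.917, 0.081], [-0.224, 0.18, -0.958]]
force: [2.6, 19.2, 8.9]
gripper_width: 0.175
finger_force: 40.0
```

```bash
python3 - <<'E'
from h import *
from bench import env
s=env.state();C=np.array([.5145,.0333,.088]);y=np.radians(-2.7);ex,ey,N=frame(y)
R=s['orientation'];g=s['position']-.002*R[:,2]-C;print('grasp',g@ex,g@ey,g@N,s['gripper_width']*91,s['force'],s['moment'],s['finger_force'])
R3=tiltR(grasp_R(y,np.radians(-3)),15);mv(s,C+.039*N+.002*R3[:,2],R3)
E
```

```text
grasp 0.0020243052819642945 0.0005689499920741207 0.03945371515275315 15.882803003793677 [ 2.63569549 19.15447962  8.87919365] [ 3.33608375 -0.6982537   0.98827498] 39.99395191669464
shift [ 0.004 -0.003  0.003] turn [-0.208 -0.001  0.771] rows 8.4
```

Emit:
move_arm(targets=[[[0,0,0],[-0.02,0,0.075],0],[[0,0.001,0],[-0.04,0,0.15],0],[[0,0.002,0],[-0.06,0,0.225],0],[[0,0.003,0],[-0.081,0,0.3],0],[[0,0.003,0],[-0.104,0,0.385],0],[[0,0.003,0],[-0.104,0,0.385],0]], grip_force=50)

```text
clock: 5.65
position: [0.4965, 0.0342, 0.1209]
orientation: [[-0.542, 0.755, 0.37], [0.84, 0.504, 0.2], [-0.035, 0.419, -0.907]]
force: [-6.1, -3.7, 9.3]
gripper_width: 0.173
finger_force: 50.0
```

```bash
python3 - <<'E'
from h import *
from bench import env
s=env.state();C=np.array([.5145,.0333,.088]);y=np.radians(-2.7);ex,ey,N=frame(y)
R=s['orientation'];g=s['position']-.002*R[:,2]-C;print('grasp',g@ex,g@ey,g@N,s['gripper_width']*91,'F tool',R.T@s['force'],'F face',[s['force']@a for a in(ex,ey,N)],s['moment']@N)
print('theta',np.degrees(np.arctan2(R[:,1]@ey,R[:,1]@ex)),s['qpos'].round(1))
R3=tiltR(grasp_R(y,np.radians(-3)),15);mv(s,C+.039*N+.002*R3[:,2],R3)
E
```

```text
grasp 0.0011119581986783061 -0.0003718342497292861 0.039428716853933794 15.706851035823895 F tool [ -0.1532341   -2.62536713 -11.42709508] F face [np.float64(-0.5077256504772691), np.float64(-4.026239966930157), np.float64(11.001188194832105)] -0.0052266362253842544
theta 32.63994871416923 [-14.2  23.3 120.3  44.5  24.  -86.7]
shift [ 0.002 -0.001  0.002] turn [-0.104 -0.     0.382] rows 4.1
```

Emit:
move_arm(targets=[[[0,0,0],[-0.02,0,0.075],0],[[0,0,0],[-0.04,0,0.15],0],[[0,0,0],[-0.06,0,0.225],0],[[0,0,0],[-0.081,0,0.3],0],[[0,0,0],[-0.098,0,0.36],0],[[0,0,0],[-0.104,0,0.382],0],[[0,0,0],[-0.104,0,0.382],0]])

```text
clock: 6.35
position: [0.4956, 0.0342, 0.1203]
orientation: [[-0.045, 0.863, 0.504], [0.968, -0.086, 0.234], [0.246, 0.498, -0.832]]
force: [-13.7, -11.2, 9.8]
gripper_width: 0.182
finger_force: 50.8
```

```bash
python3 - <<'E'
from h import *
from bench import env
s=env.state();C=np.array([.5145,.0333,.088]);y=np.radians(-2.7);ex,ey,N=frame(y)
R=s['orientation'];g=s['position']-.002*R[:,2]-C;print('grasp',g@ex,g@ey,g@N,s['gripper_width']*91,'F tool',R.T@s['force'],s['moment']@N,s['moment'])
print('theta',np.degrees(np.arctan2(R[:,1]@ey,R[:,1]@ex)),s['qpos'].round(1))
E
```

```text
grasp -0.00025163264650935116 -0.000467366745877542 0.03939258386947855 16.59282092813183 F tool [ -7.780615    -5.96046741 -17.66598877] 2.1532917539408603 [-2.08087974  1.9180722   1.23417871]
theta -2.6147450398022634 [-18.2  25.4 127.8  88.   22.3 -99.5]
```

Emit:
move_arm(targets=[[[0,0,0],[0,0,0],30],[[0,0,0],[0,0,0],60],[[0,0,0],[0,0,0],60],[[0,0,-0.15],[0,0,0],60],[[0,0,-0.3],[0,0,0],60],[[0,0,-0.4],[0,0,0],70],[[0,0,-0.4],[0,0,0],70]], grip_force=30)

```text
clock: 7.05
position: [0.435, 0.0054, 0.2228]
orientation: [[-0.046, 0.861, 0.506], [0.969, -0.085, 0.233], [0.243, 0.501, -0.83]]
force: [1.7, 0.6, 1.3]
gripper_width: 0.694
finger_force: 0.0
```

```bash
python3 - <<'E'
from h import *
from bench import env
import pickle
d={n:env.camera(n) for n in('scene','top','wrist')};s=env.state();pickle.dump((d,s),open('d2.pkl','wb'))
C=np.array([.5145,.0333,.088]);y=np.radians(-2.7);ex,ey,N=frame(y);ims=[]
for n,b in(('top',(145,220,210,285)),('scene',(160,240,225,305)),('wrist',(60,300,60,300))):
    c=d[n];k=int(400/(b[1]-b[0])) if n!='wrist' else 2
    im=cv2.resize(c['color'][b[0]:b[1],b[2]:b[3]],(400,400),interpolation=cv2.INTER_CUBIC);f=400/(b[1]-b[0])
    for X in(C+.02*N-.085*ey,C+.004*N-.085*ey+.00327*ex):
        u=(proj(c,X)-[b[2],b[0]]+.5)*f;cv2.circle(im,tuple(int(a) for a in u),3,(0,0,255),-1)
    ims.append(im)
cv2.imwrite('pics/off.png',cv2.resize(np.hstack(ims),(800,267)))
# hook grasp prep
hy=np.radians(-7);o=np.array([.499,.3025,.075])
Rg=np.c_[[-np.cos(hy),-np.sin(hy),0],[-np.sin(hy),np.cos(hy),0],[0,0,-1]];print(np.linalg.det(Rg),s['position'],s['qpos'].round(0))
q=np.array([30,20,90,0,70,30.]);q,e=ik(o+[0,0,.038],Rg,q);print(q.round(1),e)
mv(s,o+[0,0,.14],Rg)
E
```

```text
1.0 [0.43699751 0.00631037 0.22034923] [-28.   7. 126.  50.  35. -66.]
[ 25.4  32.8  90.5   0.   56.7 -57.6] 1.226796442210798e-12
shift [0.942 0.083 0.352] turn [ 0.396  0.113 -0.907] rows 10.4
```

View pics/off.png

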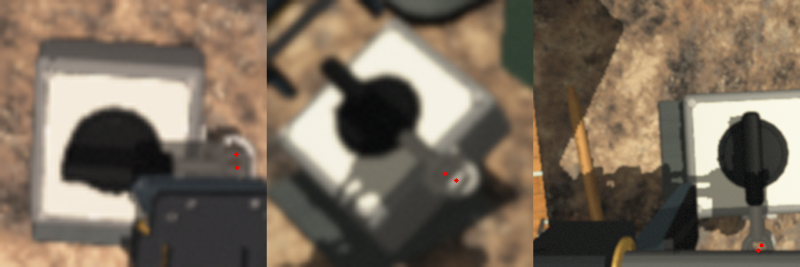

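```bash
cat >> h.py <<'E'
def hook_pose(a,C,yaw,off=np.zeros(3),g=.040):
    """TCP pose for hook withdrawn by a degrees round its arc; off: shift of home"""
    ex,ey,N=frame(yaw);O=C+.0235*N-.085*ey+off;cc=O+.06*ex;a=np.radians(a)
    hz=np.cos(a)*N+np.sin(a)*ex;hx=np.cos(a)*ex-np.sin(a)*N
    o=cc-.06*hx;R=np.c_[-hx,ey,-hz];return o+hz*(g-.002),R,o
E
python3 - <<'E'
from h import *
C=np.array([.5145,.0333,.088]);y=np.radians(-2.7)
for t in(0,10,-10):
  q=np.array([0,30,90,0,60,0.])
  for a in(75,60,45,30,20,10,5,0):
    p,R,o=hook_pose(a,C,y); R2=tiltR(R,t); q,e=ik(p,R2,q);print(t,a,p.round(3),q.round(0),round(e,3))
E
```

```text
0 75 [ 0.535 -0.053  0.208] [ -9.  47.  59.  -5. 119. -97.] 0.0
0 60 [ 0.518 -0.052  0.201] [-10.  37.  72.  -4. 100. -97.] 0.0
0 45 [ 0.503 -0.051  0.191] [-11.  29.  86.  -2.  81. -98.] 0.0
0 30 [ 0.491 -0.051  0.176] [ -13.   22.   99.   -0.   59. -100.] 0.0
0 20 [ 0.485 -0.05   0.165] [ -14.   19.  109.    3.   43. -104.] 0.0
0 10 [ 0.481 -0.05   0.154] [ -16.   17.  118.   11.   25. -113.] 0.0
0 5 [ 0.48  -0.05   0.147] [ -17.   18.  123.   23.   16. -125.] 0.0
0 0 [ 0.48  -0.05   0.141] [ -19.   20.  128.   64.    9. -168.] 0.0
10 75 [ 0.535 -0.053  0.208] [ -9.  52.  54.  -6. 128. -98.] 0.0
10 60 [ 0.518 -0.052  0.201] [ -9.  43.  66.  -5. 111. -97.] 0.0
10 45 [ 0.503 -0.051  0.191] [-10.  34.  79.  -3.  92. -97.] 0.0
10 30 [ 0.491 -0.051  0.176] [-12.  26.  92.  -2.  72. -98.] 0.0
10 20 [ 0.485 -0.05   0.165] [ -13.   22.  101.    0.   57. -100.] 0.0
10 10 [ 0.481 -0.05   0.154] [ -14.   20.  110.    3.   41. -104.] 0.0
10 5 [ 0.48  -0.05   0.147] [ -15.   19.  115.    6.   32. -107.] 0.0
10 0 [ 0.48  -0.05   0.141] [ -16.   19.  119.   12.   23. -114.] 0.0
-10 75 [ 0.535 -0.053  0.208] [-10.  41.  66.  -4. 108. -97.] 0.0
-10 60 [ 0.518 -0.052  0.201] [-11.  32.  79.  -3.  89. -97.] 0.0
-10 45 [ 0.503 -0.051  0.191] [-12.  24.  93.  -1.  68. -99.] 0.0
-10 30 [ 0.491 -0.051  0.176] [ -14.   18.  107.    3.   45. -103.] 0.0
-10 20 [ 0.485 -0.05   0.165] [ -16.   16.  117.   10.   28. -111.] 0.0
-10 10 [ 0.481 -0.05   0.154] [ -19.   18.  126.   50.   10. -153.] 0.0
-10 5 [ 0.48  -0.05   0.147] [ -19.   18.  128.   73.    8. -177.] 1.098
-10 0 [ 0.48  -0.05   0.141] [ -18.   19.  128.   74.    8. -177.] 2.789
```

```bash
cat >> h.py <<'E'
def hookgrasp(o,yaw,t,g=.042):
    R=np.c_[[-np.cos(yaw),-np.sin(yaw),0],[-np.sin(yaw),np.cos(yaw),0],[0,0,-1]];R=tiltR(R,t);return o+np.array([0,0,g])+.002*R[:,2],R
E
python3 - <<'E'
from h import *
from bench import env
s=env.state();p,R=hookgrasp(np.array([.499,.3025,.075]),np.radians(-7),14);print(R)
pre=p-.12*R[:,2];q,e=ik(pre,R,[25,30,90,0,57,-58.]);print(pre,q.round(0),e);mv(s,pre,R)
E
```

```text
[[-0.96306329  0.12186934 -0.24011865]
 [ 0.1182493   0.99254615  0.02948286]
 [ 0.2419219   0.         -0.97029573]]
[0.527334   0.29902102 0.2314949 ] [ 20.  33.  70.   6.  89. -63.] 1.3586713131473397e-13
shift [0.94  0.193 0.351] turn [ 0.507  0.236 -0.857] rows 10.7
```

Emit:
move_arm(targets=[[[0.94,0.193,0.351],[0.507,0.236,-0.857],70],[[0.94,0.193,0.351],[0.507,0.236,-0.857],70],[[0.94,0.193,0.351],[0.507,0.236,-0.857],70],[[0.94,0.193,0.351],[0.507,0.236,-0.857],70],[[0.94,0.193,0.351],[0.507,0.236,-0.857],70],[[0.94,0.193,0.351],[0.507,0.236,-0.857],70],[[0.94,0.193,0.351],[0.507,0.236,-0.857],70],[[0.94,0.193,0.351],[0.507,0.236,-0.857],70],[[0.94,0.193,0.351],[0.507,0.236,-0.857],70],[[0.94,0.193,0.351],[0.507,0.236,-0.857],70],[[0.94,0.193,0.351],[0.507,0.236,-0.857],70],[[0.94,0.193,0.351],[0.507,0.236,-0.857],70]])

```text
clock: 8.4
position: [0.526, 0.3021, 0.2276]
orientation: [[-0.962, 0.113, -0.248], [0.109, 0.994, 0.029], [0.25, 0.001, -0.968]]
force: [0.0, -0.5, 0.1]
gripper_width: 0.7
finger_force: 0.0
```

```bash
python3 - <<'E'
from h import *
from bench import env
import pickle
d={n:env.camera(n) for n in('scene','top','wrist')};s=env.state();pickle.dump((d,s),open('d3.pkl','wb'));print(s['clock'],s['position'],s['qpos'].round(0))
C=np.array([.5145,.0333,.088]);y=np.radians(-2.7);ex,ey,N=frame(y);o=np.array([.499,.3025,.075]);hx=np.array([np.cos(np.radians(-7)),np.sin(np.radians(-7)),0]);Z=np.array([0,0,1])
hy=np.array([-hx[1],hx[0],0])
pts=[C+.02*N-.085*ey,C+.004*N-.085*ey+.00327*ex]; hp=[o+Z*.062+a*hx*.017+b*hy*.007 for a in(1,-1) for b in(1,-1)]
ims=[]
for n,b,pp,S in(('top',(160,200,250,290),pts,300),('scene',(190,230,260,300),pts,300),('wrist',(0,384,0,512),hp,None)):
    c=d[n];S2=(S,S) if S else (400,300)
    im=cv2.resize(c['color'][b[0]:b[1],b[2]:b[3]],S2,interpolation=cv2.INTER_CUBIC);f=S2[0]/(b[3]-b[2])
    for X in pp: cv2.circle(im,tuple(int(a) for a in (proj(c,X)-[b[2],b[0]]+.5)*f),2,(0,0,255),-1)
    ims.append(im if S else cv2.resize(im,(800,600))[:,:])
a=np.hstack(ims[:2]);a=cv2.resize(a,(400,200));w=ims[2];w[400:600,200:600]=a
cv2.imwrite('pics/h1.png',w)
E
```

```text
8.55 [0.52572582 0.30032574 0.22928876] [ 20.  33.  70.   7.  89. -63.]
```

View pics/h1.png

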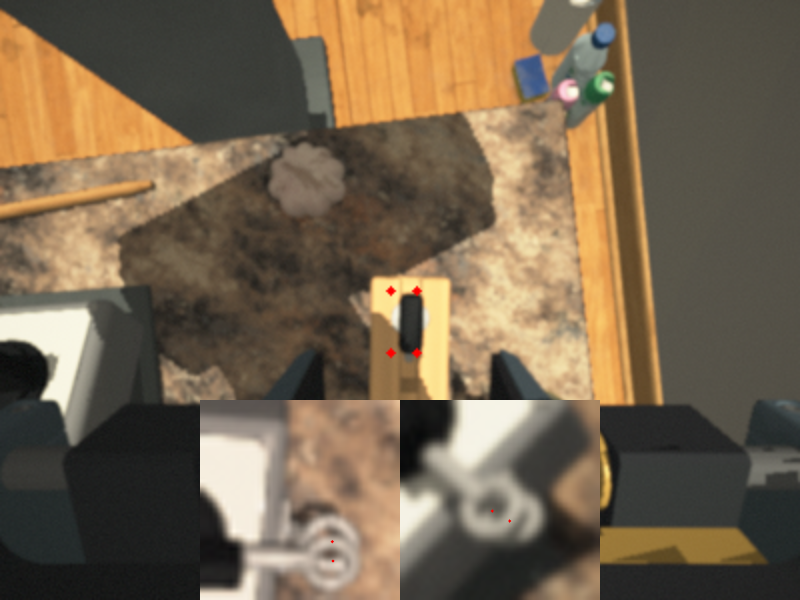

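The hook's grip is centred at (411,323), about 3 mm left (+y) of my prediction. The inset shows both eyes stacked and within ~1 px of their predicted positions, so the switch is off. I shift the hook estimate and grasp.

```bash
python3 - <<'E'
from h import *
from bench import env
s=env.state();p,R=hookgrasp(np.array([.499,.305,.075]),np.radians(-7),14);mv(s,p,R)
E
```

```text
shift [-0.005  0.004  0.392] turn [ 0.001 -0.003  0.   ] rows 2.4
```

Emit:
move_arm(targets=[[[-0.005,0.004,0.12],[0,0,0],60],[[-0.005,0.004,0.24],[0,0,0],55],[[-0.005,0.004,0.34],[0,0,0],50],[[-0.005,0.004,0.392],[0,0,0],50],[[-0.005,0.004,0.392],[0,0,0],50],[[-0.005,0.004,0.392],[0,0,0],15],[[-0.005,0.004,0.392],[0,0,0],0],[[-0.005,0.004,0.392],[0,0,0],0],[[-0.005,0.004,0.392],[0,0,0],0],[[-0.005,0.004,0.392],[0,0,0],0]], grip_force=30)

```text
clock: 9.55
position: [0.4998, 0.3043, 0.1172]
orientation: [[-0.963, 0.121, -0.241], [0.117, 0.993, 0.031], [0.243, 0.002, -0.97]]
force: [0.9, 2.5, 4.7]
gripper_width: 0.149
finger_force: 30.0
```

```bash
python3 - <<'E'
from h import *
from bench import env
s=env.state();R=s['orientation'];print(s['clock'],s['position'],s['gripper_width']*91,s['force'],s['moment'])
p,R1=hookgrasp(np.array([.499,.305,.075]),np.radians(-7),14);print(1e3*(s['position']-p))
mv(s,s['position']+[0,0,.09],R)
E
```

```text
9.55 [0.49981254 0.30430782 0.11715461] 13.580997979901866 [0.87792795 2.46566904 4.6692759 ] [ 0.61280043 -0.08043271 -0.10762752]
[ 1.29278104 -0.75114577  2.09520136]
shift [ 0.073  0.    -0.291] turn [0. 0. 0.] rows 1.8
```

Emit:
move_arm(targets=[[[0.04,0,-0.16],[0,0,0],0],[[0.073,0,-0.291],[0,0,0],0],[[0.073,0,-0.291],[0,0,0],0],[[0.073,0,-0.291],[0,0,0],0]], grip_force=45)

```text
clock: 9.95
position: [0.4997, 0.3038, 0.2072]
orientation: [[-0.963, 0.121, -0.241], [0.117, 0.993, 0.03], [0.243, 0.001, -0.97]]
force: [-0.2, 0.5, -2.0]
gripper_width: 0.149
finger_force: 45.0
```

```bash
python3 - <<'E'
from h import *
from bench import env
s=env.state();print(s['position'],s['gripper_width']*91,s['force'])
C=np.array([.5145,.0333,.088]);y=np.radians(-2.7);ex,ey,N=frame(y)
q=s['qpos']
for a,lift in((78,.05),(78,.0)):
    p,R,o=hook_pose(a,C,y,g=.042);R=tiltR(R,14);p=o-R0 if 0 else p+[0,0,lift]
    qq,e=ik(p,R,[-9,50,55,-6,128,-98.]);print(p,qq.round(0),e);mv(s,p,R)
E
```

```text
[0.49972465 0.30381564 0.20717758] 13.551767614539651 [-0.1783471   0.51711958 -2.02406343]
[ 0.54025236 -0.05300892  0.25970551] [ -9.  54.  47.  -8. 140. -99.] 3.524090816765416e-11
shift [-0.226 -1.164 -0.238] turn [ 0.03   0.532 -0.038] rows 7.3
[ 0.54025236 -0.05300892  0.20970551] [ -9.  57.  49.  -8. 136. -98.] 7.771561172376096e-13
shift [-0.267 -1.164 -0.077] turn [ 0.03   0.532 -0.038] rows 7.2
```

```bash
python3 - <<'E'
from h import *
import pickle
d=pickle.load(open('d3.pkl','rb'))[0]['top'];P=cloud(d)
for n,(u0,u1,v0,v1) in dict(cab=(303,448,52,145),green=(222,280,75,125),jars=(282,302,65,105),mug=(335,372,155,198)).items():
    X=P[v0:v1,u0:u1].reshape(-1,3);X=X[X[:,2]>.05];print(n,np.nanpercentile(X,[2,50,98],axis=0).round(3).tolist())
E
```

```text
cab [[0.624, -0.433, 0.07], [0.717, -0.283, 0.214], [0.82, -0.129, 0.217]]
green [[0.695, -0.052, 0.06], [0.74, 0.018, 0.11], [0.797, 0.089, 0.114]]
jars [[0.75, -0.108, 0.057], [0.765, -0.083, 0.135], [0.79, -0.063, 0.203]]
mug [[0.5, -0.29, 0.051], [0.549, -0.259, 0.084], [0.598, -0.213, 0.098]]
```

```bash
cat >> h.py <<'E'
C0=np.array([.5145,.0333,.088]);Y0=np.radians(-2.7)
# hook in tool (origin, rotation) from the grasp
_R=tiltR(np.c_[[-1,0,0],[0,1,0],[0,0,-1.]],14)
RT=_R.T  # hook axes in tool
PT=RT@np.array([.499-.4998,0,.075-.1172])*np.array([1,0,1])
def tool_for(a,off=np.zeros(3),C=C0,yaw=Y0):
    ex,ey,N=frame(yaw);O=C+.0235*N-.085*ey+off;cc=O+.06*ex;a=np.radians(a)
    hz=np.cos(a)*N+np.sin(a)*ex;hx=np.cos(a)*ex-np.sin(a)*N;H=np.c_[hx,ey,hz];R=H@RT.T
    return cc-.06*hx-R@PT,R
def hook_of(s): return s['position']+s['orientation']@PT,s['orientation']@RT
E
python3 - <<'E'
from h import *
from bench import env
s=env.state();o,H=hook_of(s);print(PT,o,H.round(3));p,R=tool_for(72);print(p,R);p=p+[0,0,.06]
m=s['position']*.5+p*.5+[0,0,.04];Rm=Slerp([0,1],Ro.from_matrix([s['orientation'],R]))(.3).as_matrix()
mv(s,m,Rm);mv(dict(position=m,orientation=Rm),p,R)
E
```

```text
[-0.00943287  0.          0.04114002] [0.49888919 0.30395533 0.1649785 ] [[ 0.993  0.121  0.001]
 [-0.121  0.993 -0.001]
 [-0.001  0.001  1.   ]]
[ 0.53492347 -0.05275761  0.20932484] [[-0.55857213  0.04710645 -0.82811724]
 [ 0.02634159  0.99888987  0.03905302]
 [ 0.82903757  0.         -0.5591929 ]]
shift [-0.068 -0.583 -0.262] turn [ 0.008  0.14  -0.012] rows 3.9
shift [-0.119 -0.585 -0.023] turn [ 0.02   0.326 -0.027] rows 3.6
```

Emit:
move_arm(targets=[[[0.02,-0.05,-0.16],[0,0.03,0],0],[[-0.068,-0.2,-0.262],[0.004,0.07,-0.006],0],[[-0.068,-0.35,-0.262],[0.008,0.14,-0.012],0],[[-0.068,-0.5,-0.262],[0.008,0.14,-0.012],0],[[-0.068,-0.583,-0.262],[0.008,0.14,-0.012],0],[[-0.068,-0.583,-0.262],[0.008,0.14,-0.012],0]])

```text
clock: 10.55
position: [0.5165, 0.1222, 0.2763]
orientation: [[-0.887, 0.102, -0.451], [0.094, 0.995, 0.041], [0.453, -0.006, -0.892]]
force: [-0.2, 0.7, -1.1]
gripper_width: 0.156
finger_force: 45.0
```

Emit:
move_arm(targets=[[[-0.06,-0.15,-0.02],[0.01,0.08,0],0],[[-0.09,-0.3,-0.02],[0.01,0.16,-0.01],0],[[-0.119,-0.45,-0.023],[0.02,0.24,-0.02],0],[[-0.119,-0.585,-0.023],[0.02,0.326,-0.027],0],[[-0.119,-0.585,-0.023],[0.02,0.326,-0.027],0],[[-0.119,-0.585,-0.023],[0.02,0.326,-0.027],0],[[-0.119,-0.585,-0.023],[0.02,0.326,-0.027],0]])

```text
clock: 11.25
position: [0.5346, -0.0517, 0.2686]
orientation: [[-0.558, 0.046, -0.829], [0.026, 0.999, 0.038], [0.83, -0.0, -0.558]]
force: [0.2, 0.5, -1.7]
gripper_width: 0.156
finger_force: 45.0
```

```bash
python3 - <<'E'
from h import *
from bench import env
import pickle
d={n:env.camera(n) for n in('scene','top','wrist')};s=env.state();pickle.dump((d,s),open('d4.pkl','wb'));print(s['clock'],s['position'],s['qpos'].round(0),s['force'])
p,R=tool_for(72);mv(s,p+[0,0,.06],R)
o,H=hook_of(s);tip=o+H@[.0346,0,-.0544];ex,ey,N=frame(Y0)
pts=[(o,(0,255,0)),(tip,(0,255,0)),(C0+.02*N-.085*ey,(0,0,255)),(C0+.004*N-.085*ey+.00327*ex,(255,0,255))]
ims=[]
for n,b,S in(('scene',(130,250,230,350),400),('top',(130,210,240,320),400)):
    c=d[n];im=cv2.resize(c['color'][b[0]:b[1],b[2]:b[3]],(S,S),interpolation=cv2.INTER_CUBIC);f=S/(b[3]-b[2])
    for X,k in pts: cv2.circle(im,tuple(int(a) for a in (proj(c,X)-[b[2],b[0]]+.5)*f),2,k,-1)
    ims.append(im)
c=d['wrist'];im=c['color'].copy()
for X,k in pts: cv2.circle(im,tuple(int(round(a)) for a in proj(c,X)),1,k,-1);print(proj(c,X).round(0))
cv2.imwrite('pics/pre.png',np.vstack([np.hstack(ims)[:400],cv2.resize(im[150:,:],(800,200))]))
E
```

```text
11.4 [ 0.53459205 -0.05160292  0.26953942] [ -9.  50.  51.  -7. 135. -99.] [ 1.02612139  0.13347364 -1.0935    ]
shift [-0.001 -0.004 -0.001] turn [-0.001  0.     0.   ] rows 0.0
[260. 246.]
[260. 272.]
[259. 307.]
[259. 322.]
```

View pics/pre.png

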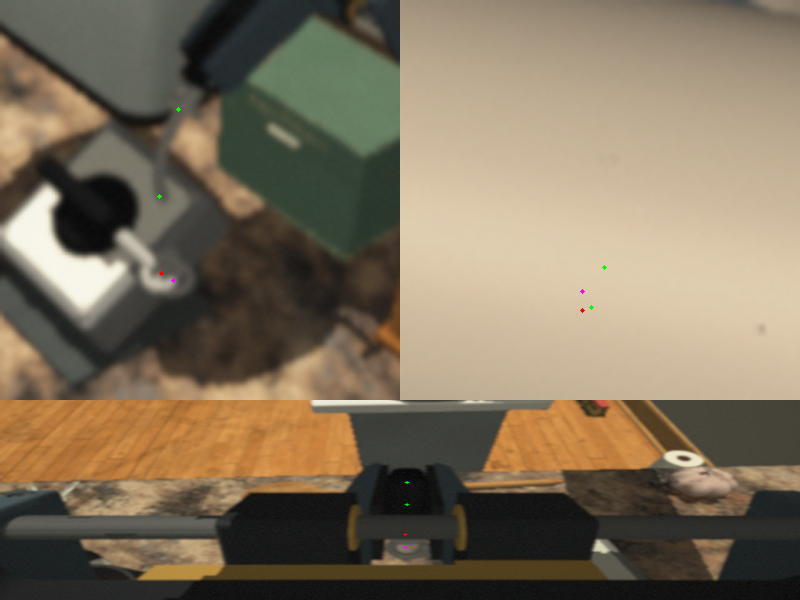

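The scene view shows the hook's bar ending at about (161,198) in the crop, above the ring at about (163,276), all within ~1 px of the predictions; the arm blocks the top view. The force readings while pinching put the switch axis 1.8 mm further left, so I use that correction. Lowering to the start of the arc.

```bash
cat >> h.py <<'E'
Y1=np.radians(-3.1);_e=frame(Y1);C1=C0+.0018*_e[1]-.0004*_e[0]
def rows(s,As,off=np.zeros(3),lift=0):
    for a in As:
        p,R=tool_for(a,off,C1,Y1);p=p+np.array([0,0,lift]);R0=s['orientation']
        t=R0.T@(p-s['position'])/.3;r=np.degrees(Ro.from_matrix(R0.T@R).as_rotvec())/90;print(a,t.round(4).tolist(),r.round(3).tolist())
E
python3 - <<'E'
from h import *
from bench import env
s=env.state();rows(s,[72],lift=.02);rows(s,[72])
E
```

```text
72 [-0.1107, 0.0017, 0.0768] [-0.005, 0.0, 0.003]
72 [-0.1659, 0.0018, 0.1141] [-0.005, 0.0, 0.003]
```

Emit:
move_arm(targets=[[[-0.055,0.001,0.038],[0,0,0],0],[[-0.11,0.0015,0.0768],[-0.005,0,0.003],0],[[-0.145,0.0018,0.1],[-0.005,0,0.003],0],[[-0.1659,0.0018,0.1141],[-0.005,0,0.003],0],[[-0.1659,0.0018,0.1141],[-0.005,0,0.003],0],[[-0.1659,0.0018,0.1141],[-0.005,0,0.003],0]])

```text
clock: 12.0
position: [0.5342, -0.0521, 0.209]
orientation: [[-0.557, 0.056, -0.828], [0.031, 0.998, 0.046], [0.83, -0.0, -0.558]]
force: [-0.3, -0.6, -1.2]
gripper_width: 0.15
finger_force: 45.0
```

```bash
python3 - <<'E'
from h import *
from bench import env
d=env.camera('scene');s=env.state();print(s['force'],s['moment'])
o,H=hook_of(s);tip=o+H@[.0346,0,-.0544];ex,ey,N=frame(Y1)
b=(180,240,245,305);f=10;im=cv2.resize(d['color'][b[0]:b[1],b[2]:b[3]],(600,600),interpolation=cv2.INTER_CUBIC)
for X,k in[(o,(0,255,0)),(tip,(0,255,0)),(C1+.02*N-.085*ey,(0,0,255)),(C1+.004*N-.085*ey+.00327*ex,(255,0,255))]: cv2.circle(im,tuple(int(a) for a in (proj(d,X)-[b[2],b[0]]+.5)*f),3,k,-1)
cv2.imwrite('pics/pre2.png',im)
rows(s,[72,68,64,60,56])
E
```

```text
[-0.34292206 -0.58688965 -1.90249569] [-0.10064654 -0.69002843  0.06053154]
72 [0.0004, 0.0034, 0.0004] [0.001, -0.001, -0.001]
68 [0.0061, 0.0034, 0.0164] [0.001, -0.045, -0.001]
64 [0.0106, 0.0034, 0.0327] [0.001, -0.089, -0.001]
60 [0.0139, 0.0033, 0.0493] [0.001, -0.134, -0.001]
56 [0.0161, 0.0033, 0.066] [0.001, -0.178, -0.001]
```

View pics/pre2.png

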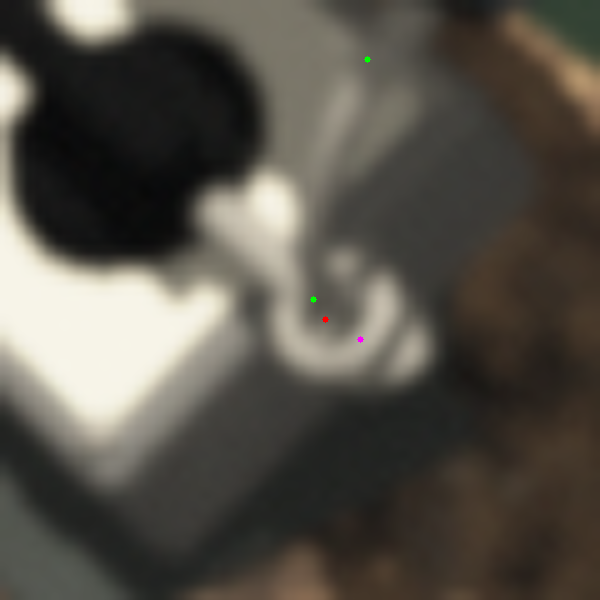

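The tip (about 310,280) stands over the upper eye's ring (centre about 338,315), slightly short up-slope. I shift the target 1.3 mm up-slope and 0.6 mm right, then enter gently while reading forces.

```bash
python3 - <<'E'
from h import *
from bench import env
s=env.state();rows(s,[72,69,66,63,60,57],off=.0013*_e[0]-.0006*_e[1])
E
```

```text
Traceback (most recent call last):
NameError: name '_e' is not defined
```

```bash
cat >> h.py <<'E'
FE=_e
def status(s,off):
    ex,ey,N=FE;f=[round(float(s['force']@a),1) for a in(ex,ey,N)];o,H=hook_of(s);O=C1+.0235*N-.085*ey+off
    print('t',s['clock'],'F ex,ey,N',f,'M',s['moment'].round(2),'w',round(s['gripper_width']*91,1));cc=O+.06*ex;r=o-cc
    print('a',np.degrees(np.arctan2(r@N,-r@ex)).round(2),'radius err mm',1e3*(np.hypot(r@N,r@ex)-.06),'lat',1e3*(r@ey))
E
python3 - <<'E'
from h import *
from bench import env
s=env.state();off=.0013*FE[0]-.0006*FE[1];status(s,off);rows(s,[72,69,66,63,60,57],off=off)
E
```

```text
t 12.05 F ex,ey,N [-1.2, -0.6, -1.5] M [-0.1  -0.69  0.06] w 14.0
a 70.91 radius err mm 0.29395221064252436 lat -0.37711520676321914
72 [0.0001, 0.0014, -0.0039] [0.001, -0.001, -0.001]
69 [0.0045, 0.0014, 0.008] [0.001, -0.034, -0.001]
66 [0.0082, 0.0014, 0.0202] [0.001, -0.067, -0.001]
63 [0.0112, 0.0014, 0.0325] [0.001, -0.101, -0.001]
60 [0.0136, 0.0013, 0.0449] [0.001, -0.134, -0.001]
57 [0.0154, 0.0013, 0.0575] [0.001, -0.167, -0.001]
```

Emit:
move_arm(targets=[[[0.0001,0.0014,-0.0039],[0,0,0],0],[[0.0045,0.0014,0.008],[0.001,-0.034,0],0],[[0.0082,0.0014,0.0202],[0.001,-0.067,0],0],[[0.0112,0.0014,0.0325],[0.001,-0.101,0],0],[[0.0136,0.0013,0.0449],[0.001,-0.134,0],0],[[0.0136,0.0013,0.0449],[0.001,-0.134,0],0]])

```text
clock: 12.65
position: [0.5204, -0.051, 0.2058]
orientation: [[-0.72, 0.055, -0.692], [0.04, 0.998, 0.037], [0.693, -0.001, -0.721]]
force: [0.9, -0.1, -0.9]
gripper_width: 0.155
finger_force: 45.0
```

```bash
python3 - <<'E'
from h import *
from bench import env
s=env.state();off=.0013*FE[0]-.0006*FE[1];status(s,off);rows(s,[60,58,56,54,52,50,48,46],off=off)
E
```

```text
t 12.65 F ex,ey,N [0.4, -0.1, -1.2] M [-0.05 -0.58  0.04] w 14.1
a 60.53 radius err mm 0.6841356292842173 lat -0.1134624523327454
60 [-0.003, 0.0003, 0.0012] [-0.0, 0.001, -0.001]
58 [0.0, 0.0003, 0.0091] [-0.0, -0.021, -0.001]
56 [0.0027, 0.0003, 0.0171] [-0.0, -0.043, -0.001]
54 [0.0051, 0.0003, 0.0252] [-0.0, -0.065, -0.001]
52 [0.0073, 0.0003, 0.0334] [-0.0, -0.087, -0.001]
50 [0.0091, 0.0003, 0.0417] [-0.0, -0.11, -0.001]
48 [0.0107, 0.0003, 0.05] [-0.0, -0.132, -0.001]
46 [0.0119, 0.0003, 0.0584] [-0.0, -0.154, -0.001]
```

Emit:
move_arm(targets=[[[0.0,0.0003,0.0091],[0,-0.021,0],0],[[0.0027,0.0003,0.0171],[0,-0.043,0],0],[[0.0051,0.0003,0.0252],[0,-0.065,0],0],[[0.0073,0.0003,0.0334],[0,-0.087,0],0],[[0.0091,0.0003,0.0417],[0,-0.11,0],0],[[0.0107,0.0003,0.05],[0,-0.132,0],0]])

```text
clock: 13.25
position: [0.508, -0.0503, 0.1957]
orientation: [[-0.845, 0.055, -0.532], [0.047, 0.999, 0.028], [0.533, -0.001, -0.846]]
force: [-0.3, 0.1, -0.4]
gripper_width: 0.153
finger_force: 45.0
```

```bash
python3 - <<'E'
from h import *
from bench import env
s=env.state();off=.0013*FE[0]-.0006*FE[1];status(s,off);rows(s,[48,46,44,42,40,38,36],off=off)
E
```

```text
t 13.25 F ex,ey,N [-0.4, 0.1, -0.2] M [ 0.04 -0.5  -0.02] w 14.0
a 46.73 radius err mm -0.6012348448662802 lat -0.04508874374973639
48 [0.0035, 0.0, -0.0036] [-0.0, -0.002, -0.001]
46 [0.0064, 0.0, 0.0043] [-0.0, -0.024, -0.001]
44 [0.0091, 0.0, 0.0123] [-0.0, -0.046, -0.001]
42 [0.0115, 0.0, 0.0204] [-0.0, -0.069, -0.001]
40 [0.0135, 0.0001, 0.0286] [-0.0, -0.091, -0.001]
38 [0.0153, 0.0001, 0.0369] [-0.0, -0.113, -0.001]
36 [0.0169, 0.0001, 0.0452] [-0.0, -0.135, -0.001]
```

Emit:
move_arm(targets=[[[0.0064,0,0.0043],[0,-0.024,0],0],[[0.0091,0,0.0123],[0,-0.046,0],0],[[0.0115,0,0.0204],[0,-0.069,0],0],[[0.0135,0,0.0286],[0,-0.091,0],0],[[0.0153,0,0.0369],[0,-0.113,0],0],[[0.0169,0,0.0452],[0,-0.135,0],0]])

```text
clock: 13.85
position: [0.496, -0.0496, 0.1868]
orientation: [[-0.938, 0.055, -0.343], [0.052, 0.999, 0.018], [0.344, -0.001, -0.939]]
force: [-2.0, 0.8, -1.6]
gripper_width: 0.152
finger_force: 45.0
```

```bash
python3 - <<'E'
from h import *
from bench import env
s=env.state();off=.0013*FE[0]-.0006*FE[1];status(s,off);rows(s,[34,31,28,25,22,19,16],off=off)
E
```

```text
t 13.85 F ex,ey,N [-2.6, 0.6, -0.4] M [ 0.06  0.13 -0.04] w 13.8
a 35.81 radius err mm 0.5665256337795826 lat 0.0008999116414328216
34 [0.0015, -0.0001, 0.0069] [-0.0, -0.023, -0.001]
31 [0.0054, -0.0001, 0.019] [-0.0, -0.057, -0.001]
28 [0.0087, -0.0001, 0.0312] [-0.0, -0.09, -0.001]
25 [0.0113, -0.0001, 0.0436] [-0.0, -0.123, -0.001]
22 [0.0132, -0.0001, 0.0562] [-0.0, -0.157, -0.0]
19 [0.0145, -0.0001, 0.0688] [-0.0, -0.19, -0.0]
16 [0.0152, -0.0001, 0.0815] [-0.0, -0.223, -0.0]
```

Emit:
move_arm(targets=[[[0.0015,0,0.0069],[0,-0.023,0],0],[[0.0054,0,0.019],[0,-0.057,0],0],[[0.0087,0,0.0312],[0,-0.09,0],0],[[0.0113,0,0.0436],[0,-0.123,0],0],[[0.0132,0,0.0562],[0,-0.157,0],0],[[0.0132,0,0.0562],[0,-0.157,0],0]])

```text
clock: 14.45
position: [0.4854, -0.0489, 0.1723]
orientation: [[-0.993, 0.055, -0.105], [0.054, 0.999, 0.005], [0.105, -0.001, -0.995]]
force: [-2.7, 0.0, -3.5]
gripper_width: 0.152
finger_force: 45.0
```

```bash
python3 - <<'E'
from h import *
from bench import env
s=env.state();off=.0013*FE[0]-.0006*FE[1];status(s,off);rows(s,[19,16,13,10,8,6,4,2],off=off);print(s['qpos'].round(0))
E
```

```text
t 14.45 F ex,ey,N [-4.1, -0.1, -1.6] M [0.29 0.75 0.03] w 13.9
a 22.1 radius err mm 1.1342011264040552 lat 0.1302993738017312
19 [0.0006, -0.0005, 0.0113] [-0.0, -0.033, -0.0]
16 [0.0043, -0.0005, 0.0235] [-0.0, -0.067, -0.0]
13 [0.0074, -0.0005, 0.0358] [-0.0, -0.1, -0.0]
10 [0.0098, -0.0005, 0.0482] [-0.0, -0.133, -0.0]
8 [0.011, -0.0005, 0.0566] [-0.0, -0.156, -0.0]
6 [0.012, -0.0005, 0.065] [-0.0, -0.178, -0.0]
4 [0.0126, -0.0005, 0.0734] [-0.0, -0.2, -0.0]
2 [0.013, -0.0005, 0.0819] [-0.0, -0.222, -0.0]
[-12.  24.  96.  -1.  66. -98.]
```

Emit:
move_arm(targets=[[[0.0026,-0.0005,0.0113],[0,-0.033,0],0],[[0.0068,-0.0005,0.0235],[0,-0.067,0],0],[[0.01,-0.0005,0.0358],[0,-0.1,0],0],[[0.0123,-0.0005,0.0482],[0,-0.133,0],0],[[0.0123,-0.0005,0.0482],[0,-0.133,0],0]])

```text
clock: 14.95
position: [0.4806, -0.0488, 0.1579]
orientation: [[-0.993, 0.055, 0.103], [0.054, 0.999, -0.006], [-0.103, -0.0, -0.995]]
force: [-0.8, 0.6, -2.0]
gripper_width: 0.151
finger_force: 45.0
```

```bash
python3 - <<'E'
from h import *
from bench import env
s=env.state();off=.0003*FE[0]-.0006*FE[1];status(s,off);rows(s,[8,6,4,3,2,1,0,-1],off=off);print(s['qpos'].round(0))
E
```

```text
t 14.95 F ex,ey,N [-1.7, 0.5, -1.3] M [0.08 0.37 0.02] w 13.7
a 10.03 radius err mm -0.5560906224185911 lat -0.04170055558108776
8 [0.0049, 0.0001, 0.0085] [-0.0, -0.023, -0.0]
6 [0.0076, 0.0001, 0.0165] [-0.0, -0.045, -0.0]
4 [0.01, 0.0001, 0.0247] [-0.0, -0.068, -0.0]
3 [0.0111, 0.0001, 0.0287] [-0.0, -0.079, -0.0]
2 [0.0121, 0.0001, 0.0329] [-0.0, -0.09, -0.0]
1 [0.013, 0.0001, 0.037] [-0.0, -0.101, -0.0]
0 [0.0139, 0.0001, 0.0411] [-0.0, -0.112, -0.0]
-1 [0.0147, 0.0001, 0.0453] [-0.0, -0.123, -0.0]
[ -14.   20.  106.    1.   47. -101.]
```

Emit:
move_arm(targets=[[[0.004,0,0.0085],[0,-0.023,0],0],[[0.0066,0,0.0165],[0,-0.045,0],0],[[0.009,0,0.0247],[0,-0.068,0],0],[[0.0101,0,0.0287],[0,-0.079,0],0],[[0.0111,0,0.0329],[0,-0.09,0],0],[[0.0111,0,0.0329],[0,-0.09,0],0]])

```text
clock: 15.55
position: [0.4795, -0.0488, 0.148]
orientation: [[-0.969, 0.054, 0.242], [0.053, 0.999, -0.013], [-0.242, -0.0, -0.97]]
force: [-4.4, 1.6, -0.9]
gripper_width: 0.151
finger_force: 45.0
```

```bash
python3 - <<'E'
from h import *
from bench import env
s=env.state();off=.0005*FE[0]-.0006*FE[1];status(s,off);rows(s,[2,1,0,-1,-2],off=off);print(s['qpos'].round(0))
E
```

```text
t 15.55 F ex,ey,N [-4.3, 1.4, 1.5] M [0.31 1.25 0.08] w 13.7
a 1.5 radius err mm -1.1877155427902977 lat -0.07908842361323455
2 [0.0043, 0.0002, -0.0007] [-0.0, 0.0, -0.0]
1 [0.0058, 0.0002, 0.0033] [-0.0, -0.011, -0.0]
0 [0.0072, 0.0002, 0.0072] [-0.0, -0.022, -0.0]
-1 [0.0086, 0.0002, 0.0112] [-0.0, -0.033, -0.0]
-2 [0.0099, 0.0002, 0.0153] [-0.0, -0.044, -0.0]
[ -15.   19.  114.    5.   34. -106.]
```

Emit:
move_arm(targets=[[[0.0058,0,0.0033],[0,-0.011,0],0],[[0.0072,0,0.0072],[0,-0.022,0],0],[[0.0072,0,0.0072],[0,-0.022,0],0]])

```text
clock: 15.85
position: [0.4784, -0.0488, 0.1461]
orientation: [[-0.959, 0.054, 0.277], [0.052, 0.999, -0.016], [-0.277, -0.001, -0.961]]
force: [-10.7, 0.4, 18.4]
gripper_width: 0.154
finger_force: 45.0
```

```bash
python3 - <<'E'
from h import *
from bench import env
s=env.state();off=.0005*FE[0]-.0006*FE[1];status(s,off);rows(s,[0,-1,-2],off=off)
E
```

```text
t 15.85 F ex,ey,N [-0.1, -0.2, 21.3] M [0.44 1.41 0.13] w 14.0
a 0.43 radius err mm -0.811345741136442 lat -0.16585522307898343
0 [0.002, 0.0005, 0.002] [-0.0, 0.001, -0.0]
-1 [0.0036, 0.0005, 0.006] [-0.0, -0.01, -0.0]
-2 [0.005, 0.0005, 0.01] [-0.0, -0.021, -0.0]
```

The collar has seated: 21 N along the normal and no side force. I ease off, release with a small opening (the switch bar is near the left finger) and back out.

Emit:
move_arm(targets=[[[0,0,-0.003],[0,0,0],0],[[0,0,-0.003],[0,0,0],0],[[0,0,-0.003],[0,0,0],30],[[0,0,-0.003],[0,0,0],30],[[0,0,-0.003],[0,0,0],30],[[0,0,-0.003],[0,0,0],30],[[0,0,-0.1],[0,0,0],30],[[0,0,-0.2],[0,0,0],30],[[0,0,-0.35],[0,0,0],30],[[0,0,-0.5],[0,0,0],30],[[0,0,-0.5],[0,0,0],30]])

```text
clock: 16.95
position: [0.4372, -0.0468, 0.2949]
orientation: [[-0.957, 0.055, 0.285], [0.052, 0.998, -0.018], [-0.286, -0.003, -0.958]]
force: [0.8, -0.5, -0.3]
gripper_width: 0.3
finger_force: 0.0
```

```bash
python3 - <<'E'
from h import *
from bench import env
import pickle
d={n:env.camera(n) for n in('scene','top','wrist')};s=env.state();pickle.dump((d,s),open('d5.pkl','wb'));print(s['position'],s['gripper_width'],s['force'])
# numeric check: black grip of the hook at home
ex,ey,N=FE;O=C1+.0235*N-.085*ey
for n in d:
    c=d[n];P=cloud(c);g=cv2.cvtColor(c['color'],cv2.COLOR_BGR2GRAY);r=P-O
    m=(abs(r@ey)<.02)&(abs(r@ex)<.035)&((r@N)>.02)&((r@N)<.075)
    if m.sum(): X=r[m];print(n,m.sum(),np.percentile(np.c_[X@ex,X@ey,X@N]*1e3,[5,50,95],axis=0).round(1).tolist(),g[m].mean())
E
```

```text
[ 0.43611616 -0.04635785  0.2894844 ] 0.3059012259034172 [ 1.00710696  0.72570041 -0.02932276]
scene 234 [[-26.0, -14.7, 23.6], [-10.6, -8.9, 51.3], [4.8, 0.1, 63.2]] 26.38034188034188
top 86 [[-18.6, -12.6, 22.9], [2.5, -4.6, 42.8], [7.5, 3.5, 62.5]] 22.662790697674417
wrist 614 [[-26.2, -10.6, 31.9], [-10.8, -1.1, 60.2], [5.2, 7.3, 63.3]] 29.692182410423452
```

```bash
python3 - <<'E'
from h import *
from bench import env
import time
ex,ey,N=FE;O=C1+.0235*N-.085*ey
for n in('scene','wrist','top'):
    c=env.camera(n);P=cloud(c);r=P-O;g=cv2.cvtColor(c['color'],cv2.COLOR_BGR2GRAY)
    m=(abs(r@ey)<.02)&(abs(r@ex)<.045)&((r@N)>.012)&((r@N)<.08)
    X=r[m]*1e3;x,yy,h=X@ex,X@ey,X@N
    for a in range(15,75,10):
        k=(h>=a)&(h<a+10)
        if k.sum()>4: print(n,a,k.sum(),'ex',np.percentile(x[k],[3,50,97]).round(1),'ey',np.percentile(yy[k],[3,50,97]).round(1))
    # collar bright
    m=(abs(r@ey)<.02)&(abs(r@ex)<.03)&(abs(r@N-.004)<.008)&(g>90);X=r[m]*1e3
    if m.sum()>3: print(n,'collar',m.sum(),np.percentile(np.c_[X@ex,X@ey,X@N],[5,50,95],axis=0).round(1).tolist())
print(env.state()['clock'])
E
```

```text
scene 15 21 ex [-22.9 -10.2   3.7] ey [-13.5  -7.4  -1.8]
scene 25 36 ex [-22.6  -5.6   7.6] ey [-14.4  -9.9  -5.1]
scene 35 40 ex [-26.1 -10.5   6.6] ey [-15.   -9.9  -4. ]
scene 45 37 ex [-27.8  -8.7   4.5] ey [-15.  -11.5  -5.8]
scene 55 101 ex [-26.7 -12.2   2.4] ey [-15.2  -7.2   2.2]
scene collar 24 [[6.4, -14.2, -3.5], [10.9, -7.1, -1.9], [14.2, 3.8, 0.5]]
wrist 15 13 ex [-16.1  -1.3   9.6] ey [-2.6  4.6 10.1]
wrist 25 32 ex [-17.4   0.1   8.4] ey [-8.4  3.5  9.8]
wrist 35 41 ex [-20.9  -1.6   6.6] ey [-10.8   3.3   9.6]
wrist 45 38 ex [-19.7  -1.9   5.2] ey [-8.5  1.7  8.2]
wrist 55 494 ex [-28.1 -12.7   1.8] ey [-11.3  -2.7   7. ]
wrist collar 244 [[-7.6, -7.6, -2.4], [4.7, 8.6, 0.9], [14.4, 17.8, 7.4]]
top 15 13 ex [-12.9   5.1   8.7] ey [-11.6  -0.4   6.8]
top 25 20 ex [-8.8  4.7  8. ] ey [-12.4  -2.3   4.3]
top 35 17 ex [-5.4  4.2  5.8] ey [-12.   -4.7   2.7]
top 45 14 ex [-1.5  2.9  4.6] ey [-13.3  -5.6  -0.1]
top 55 33 ex [-20.6  -1.    3.9] ey [-14.1  -6.4  -1.4]
top collar 26 [[5.2, -12.8, -3.8], [10.3, -2.9, -2.5], [14.4, 9.2, -0.6]]
17.25
```

```bash
python3 -c "
from bench import env
print(env.finish_job())"
```

```text
the job is handed in; nothing more can be done
None
```

The job is handed in: the switch is at its off stop, and the hook is threaded through both eyes with its collar on the upper eye, leaning about 7° down-slope in the eyes' play. The mug, garlic and candle were not touched. An earlier crooked pinch on the switch bar read about 84 N at the wrist before I backed off; that is under the 120 N limit, but I couldn't tell whether the 40 N pressing limit was passed, and no verdict came back.

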